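Leak-check the gasket seam of a field instrument

TASK

Pull all the orange push-on clips straight up off the instrument in the middle and set them down on the blue mat. Then take the green leak probe from its stand and guide its tip once round the whole yellow seam, counter-clockwise seen from above from the white dot back to the white dot, slowly (about 2 cm a second), just over the seam or barely touching it, without pressing and without letting the tip stray down onto the face inside. Finally stand the probe fully back in its stand and leave everything else where it is.

Things in the scene. Friction and masses are not known exactly. Their poses are not given: they have to be found in the camera images.
- unit: instrument under test, fixed, lying face up: dark, oblong, 94 (x) x 184 (y) x 56 mm high, round ends of radius 47. Origin: centre of underside; z up. Yellow seam on the face, 12 mm inside the edge: straight runs at x = +-35 for |y| < 45, half circles of radius 35 about (0, +-45). Four fixed lugs (26 x 30 mm, 46 high, at x = +-56, y = +-38), each with a sprung brass ball in either y side
- mat: blue mat fixed on the table, where the clips are put, 170 mm (its x) x 220 mm (its y), 4 mm thick. Origin: centre of its underside; z up
- stand: grey block fixed on the table, 66 x 66 mm, 78 mm high, with an upright through hole of 25 mm diameter (wider at the mouth) in which the probe stands. Origin: centre of its underside
- probe: leak probe, upright stylus, 158 mm long, 0.12 kg. Origin: its tip (lowest point); z up along it. Steel needle and 14 mm shaft from 0 to 70 mm, black collar 40 mm across from 70 to 76, green square grip 24 x 24 mm (sides along its x and y) from 76 to 152, black cap. In the stand the collar rests on the stand's top and the tip hangs 8 mm above the table
- seam_0 (a point): point of the seam at the white dot, in the middle of the straight run on the unit's -x side; a white arrow head beside the dot points the way to go, towards the unit's -y end
- seam_1 (a point): point of the seam 1/8 of the way round the 400 mm loop from the white dot, counter-clockwise seen from above
- seam_2 (a point): point of the seam 2/8 of the way round the 400 mm loop from the white dot, counter-clockwise seen from above
- seam_3 (a point): point of the seam 3/8 of the way round the 400 mm loop from the white dot, counter-clockwise seen from above
- seam_4 (a point): point of the seam 4/8 of the way round the 400 mm loop from the white dot, counter-clockwise seen from above
- seam_5 (a point): point of the seam 5/8 of the way round the 400 mm loop from the white dot, counter-clockwise seen from above
- seam_6 (a point): point of the seam 6/8 of the way round the 400 mm loop from the white dot, counter-clockwise seen from above
- seam_7 (a point): point of the seam 7/8 of the way round the 400 mm loop from the white dot, counter-clockwise seen from above
- clip1: orange push-on clip, 92 mm high, 50 g; may be absent. Origin: at mid-height, 65.5 mm above the table on its lug; z up. Foot saddle 22 (x) x 43 (y) mm, held by the lug's balls: lets go at 10 to 16 N upward, clear after 32 mm. Grip fin 14 thick (x), 36 wide (y), from 14 below to 46 above the origin. An arm, top 3 below the origin, reaches 32 mm to -x over the seam: grip the fin above it
- clip2: orange push-on clip, 92 mm high, 50 g; may be absent. Origin: at mid-height, 65.5 mm above the table on its lug; z up. Foot saddle 22 (x) x 43 (y) mm, held by the lug's balls: lets go at 10 to 16 N upward, clear after 32 mm. Grip fin 14 thick (x), 36 wide (y), from 14 below to 46 above the origin. An arm, top 3 below the origin, reaches 32 mm to -x over the seam: grip the fin above it
- clip3: orange push-on clip, 92 mm high, 50 g; may be absent. Origin: at mid-height, 65.5 mm above the table on its lug; z up. Foot saddle 22 (x) x 43 (y) mm, held by the lug's balls: lets go at 10 to 16 N upward, clear after 32 mm. Grip fin 14 thick (x), 36 wide (y), from 14 below to 46 above the origin. An arm, top 3 below the origin, reaches 32 mm to -x over the seam: grip the fin above it
- clip4: orange push-on clip, 92 mm high, 50 g; may be absent. Origin: at mid-height, 65.5 mm above the table on its lug; z up. Foot saddle 22 (x) x 43 (y) mm, held by the lug's balls: lets go at 10 to 16 N upward, clear after 32 mm. Grip fin 14 thick (x), 36 wide (y), from 14 below to 46 above the origin. An arm, top 3 below the origin, reaches 32 mm to -x over the seam: grip the fin above it
- tape: roll of yellow tape lying flat, 90 mm across, 24 mm high; a bystander, to be left alone. Origin: centre of its underside
- screwdriver: screwdriver, 160 mm long, lying flat; a bystander, to be left alone. Origin: under its middle
- coupling: galvanised pipe clamp fitting, 55 mm long, 57 mm high; a bystander, to be left alone. Origin: centre of its underside
- adapter: black plug-in power adapter, 55 x 95 x 38 mm; a bystander, to be left alone. Origin: centre of its underside
- flask: clear bottle with blue cap, 70 mm across, 130 mm high; a bystander, to be left alone. Origin: centre of its underside
- beaker: glass beaker, 76 mm across, 90 mm high; a bystander, to be left alone. Origin: centre of its underside
- meter: yellow handheld meter lying flat, 150 x 75 x 32 mm; a bystander, to be left alone. Origin: centre of its underside
Not all that is in view belongs to the job. What is shaped like the tape but purple is not meant.

How it is judged:
By the outcome, as a careful person would: the job done as asked, in the order asked, and still so for the second after the job is handed in, with the robot touching nothing.
Of clip1, clip2, clip3, clip4 only 2 to 4 are there at a start; the rules pass over those that are not, and their reading is None.
At some moment in a run one of clip1, clip2, clip3, clip4 may be knocked a few centimetres aside while the robot is not near it.
It also fails if it takes over 210 s, if anything falls off the work surface, if the arm or the gripper's body presses on something with over 40 N, if the wrist force passes 120 N, or if a joint passes its speed limit or range.

ROBOT

A 6-joint arm with a two-finger parallel gripper is mounted at the origin on the work surface. World frame = base frame: x ahead of the robot, y to its left, z up, the work surface at z = 0. Lengths are in mm, angles in rad, forces in N, time in s.
With the tool pointing down it reaches from about 400 to 925 mm from the base axis. Payload 12.5 kg.
Tool frame: the origin (TCP) lies between the finger pads; the fingertips stand 25 mm ahead of it and the grasp point (between the pads) lies 6 mm ahead of it; z points along the fingers, y is the line along which they close (so a half turn about z gives the same grasp; the last joint's range is limited). The gripper opens to 95 mm and grips with 3 to 60 N. Pads are 20 mm wide; open, the fingers measure 119 mm over their backs; the gripper's body (75 mm by 180 mm) begins 59 mm behind the grasp point.
Start: joints at [-1.264, 0.491, 1.559, -0, 1.092, -0.106], TCP at [250.758, -572.507, 239.661] pointing down, gripper open.
Joint ranges: [-3.1, 3.1], [-0.84, 2.19], [0.05, 2.79], [-1.13, 4.28], [0.06, 2.93], [-2.69, 2.69]. Speed limits (rad/s): [2.22, 2.22, 2.79, 3.14, 3.14, 3.14].

INTERFACE

Orientations are given as a unit quaternion [x, y, z, w].
In Python, from cell import * gives the robot as it stands. The module is installed in compiled form; this text tells all that it offers.
- The arm moves only by the tool send_rows, never from a script. Its argument "commands" is a list of rows, each a list of 3 entries, a list of its own where there are three numbers: the opening, from -1 (shut) to 1 (fully open), then the shift along the tool's x, y, z in m, then the turn about the tool's z in degrees. In form: [[hand, [x, y, z], roll], ...]. A call has 1 to 12 rows; each row shifts and turns the commanded pose from where the row before left it, along the tool's axes as they then stand; what a row does not reach is not made up. A row lasts 1/12 s, in which the tool goes at most 41.7 mm and 7.16 degrees, less where a joint would pass 70% of its speed; a pose out of reach is approached as far as the arm can. A call is refused whole if a number of a shift passes 0.0417 or a number of a turn 7.16, either way. A call with a gripper value outside its range is refused whole. The fingers move at their own pace and stop on an object; the grip force is fixed at half the most. Time passes only in rows, so rows that do not move let the fingers close. It gives the time, the measured TCP pose, the force, the opening and the grip force at its end, in the units of the state.
- observe(): the state, without advancing time (a new reading comes with each control period).
- snapshot(name): name is "scene" or "top"; returns the picture (420x560x3 uint8, blue, green, red); there is no depth.
- calibration(name): a dict with "camera_matrix" (3x3 intrinsics, pixels), "R" (3x3) and "t" (3): a world point X has camera coordinates R X + t. Camera axes: x right, y down, z forward; pixel columns grow to the right and rows downward; lengths in mm; the calibration is good to about 2 mm. A picture is of the moment at which its call begins. calibration takes no time and is no camera call.
- sign_off(): hands the job in; it is judged then, once.
The state is a dict: "time": time; "qpos": joint angles; "joint_vel": joint speeds; "effort": joint torques, N m; "ee_pos": TCP position; "orientation": TCP orientation; "contact_force": force on the tool from outside, world axes, zero at the start; "wrist_torque": the same for the moment, N m; "grip_width": finger opening in mm; "grip_force": force on a finger pad.
Only numpy, scipy, OpenCV 4.12 (cv2) and the standard library are available. Lean on these libraries where they do the work, as an engineer would, in place of code of your own. Each camera call takes 0.05 s, during which the arm holds its last target. There are 200 camera calls.

## Working session

There is one attempt and no reset: what is moved stays moved. The work goes in short steps, Python scripts to look and compute and a tool call to move; the robot and the scene stay as the last step left them, time stands still between calls to the robot, and variables do not carry over. Pictures are saved under pics/ and viewed, at most 14 in all, crops included, and the job is handed in when it is done.

Besides the shell and the picture viewer there is one more tool, called after ">>>" as name([rows], argument=value, ...), one row to a line, values as JSON. send_rows: Moves the arm, as the interface text tells. Its arguments: {"type":"object","properties":{"commands":{"type":"array"}},"required":["commands"]}

```bash
mkdir -p pics; python3 - <<'E'
from cell import *
import cv2,numpy as np
for n in("scene","top"):
    im=snapshot(n); cv2.imwrite(f"pics/{n}0.png",im)
    c=calibration(n); print(n,np.round(c["camera_matrix"],1).tolist(),np.round(c["R"],4).tolist(),np.round(c["t"],1).tolist())
s=observe(); print(s)
E
```

```text
scene [[416.3, 0.0, 280.7], [0.0, 416.3, 204.9], [0.0, 0.0, 1.0]] [[0.8709, 0.4914, 0.009], [0.3735, -0.6497, -0.6621], [-0.3195, 0.58, -0.7493]] [-465.2, -155.6, 1346.0]
top [[380.6, 0.0, 281.8], [0.0, 380.6, 207.9], [0.0, 0.0, 1.0]] [[-0.0048, -0.9999, -0.0146], [-0.9967, 0.006, -0.081], [0.081, 0.0142, -0.9966]] [-6.2, 516.0, 1038.8]
{'time': 0.1, 'qpos': array([-1.26360515e+00,  4.91494825e-01,  1.55934165e+00,  4.26434144e-06,
        1.09169544e+00, -1.05573264e-01]), 'joint_vel': array([ 0.00022369, -0.0031257 , -0.00243551, -0.00140548, -0.00046719,
       -0.00012867]), 'effort': array([ 2.85730915e-03, -6.13623190e+01, -2.58605361e+01,  6.94219116e-02,
        4.69951797e-02, -5.40285077e-05]), 'ee_pos': array([ 250.70068852, -572.33345207,  239.13907772]), 'orientation': array([ 9.78778768e-01,  2.04919257e-01, -4.53808437e-05, -4.67437314e-04]), 'contact_force': array([-0.06876974, -0.51331982,  0.54232966]), 'wrist_torque': array([0.02535722, 0.00624641, 0.00541711]), 'grip_force': 0.0, 'grip_width': 94.88343715000084}
```

View pics/scene0.png

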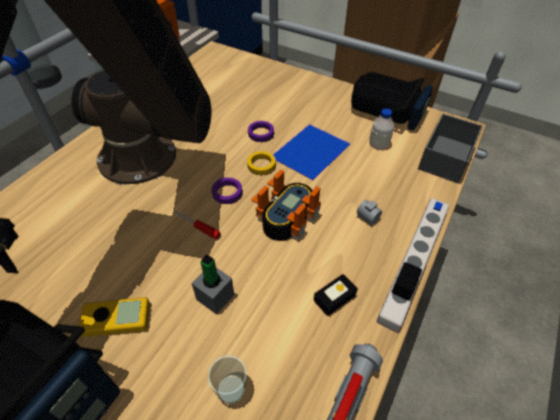

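View pics/top0.png

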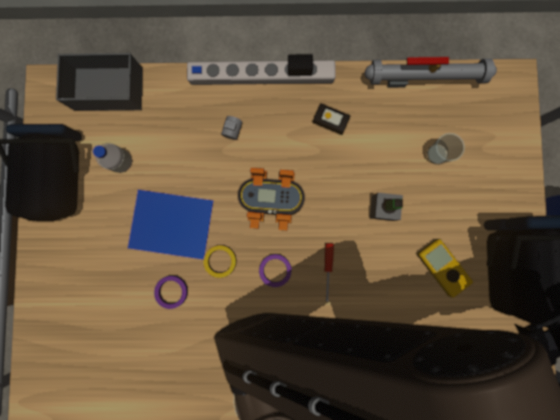

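The scene shows the unit at about (290,210) with 4 orange clips. The blue mat is at (312,151), the stand with the green probe at (210,282), and the yellow tape at (261,162), with purple rings as decoys. In the top view the unit is at (271,196), the stand at (387,206) and the mat at (171,225).

```bash
python3 - <<'E'
import cv2,numpy as np
t=cv2.imread("pics/top0.png");s=cv2.imread("pics/scene0.png")
a=cv2.resize(t[155:245,225:305],None,fx=5,fy=5,interpolation=cv2.INTER_CUBIC)
b=cv2.resize(s[160:250,240:330],None,fx=5,fy=5,interpolation=cv2.INTER_CUBIC)
a=cv2.resize(a,(400,450))
cv2.imwrite("pics/crop1.png",np.hstack([a,b[:450,:390]]))
E
```

```text
(no output)
```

View pics/crop1.png

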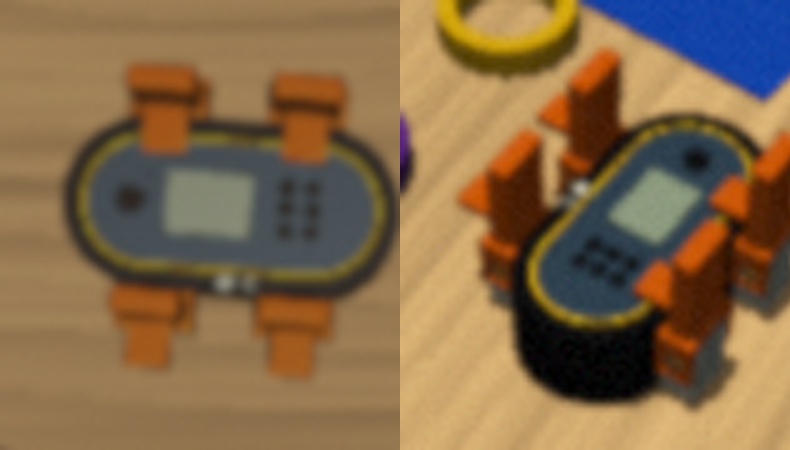

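The crop confirms that all four lugs carry a clip, and every arm points to the unit's −x (down in the top view). The white dot is at top px ≈(270,212), with the arrow head to its right, towards −y. Next I measure.

```bash
cat > h.py <<'E'
import cv2,numpy as np
from cell import *
from scipy.optimize import least_squares
CAL={n:calibration(n) for n in("scene","top")}
def grab(n,tag):
    im=snapshot(n); cv2.imwrite(f"pics/{n}_{tag}.png",im); return im
def ray(n,uv):
    c=CAL[n]; K,R,t=(np.array(c[k],float) for k in("camera_matrix","R","t"))
    uv=np.atleast_2d(uv); d=np.c_[uv,np.ones(len(uv))]@np.linalg.inv(K).T@R
    return -R.T@t.ravel(),d
def plane(n,uv,z):
    C,d=ray(n,uv); return C+d*((z-C[2])/d[:,2])[:,None]
def proj(n,X):
    c=CAL[n]; p=(np.atleast_2d(X)@np.array(c["R"]).T+np.ravel(c["t"]))@np.array(c["camera_matrix"]).T
    return p[:,:2]/p[:,2:]
def tri(us,ut):
    (A,a),(B,b)=ray("scene",us),ray("top",ut); a,b=a[0],b[0]
    s=np.linalg.lstsq(np.c_[a,-b],B-A,rcond=None)[0]; P,Q=A+s[0]*a,B+s[1]*b
    return (P+Q)/2,np.linalg.norm(P-Q)
def hsv(im,lo,hi): return cv2.inRange(cv2.cvtColor(im,cv2.COLOR_BGR2HSV),lo,hi)
def blobs(m,amin=15):
    n,l,s,c=cv2.connectedComponentsWithStats(m)
    return [(s[i].tolist(),np.round(c[i],1).tolist()) for i in range(1,n) if s[i,4]>=amin]
def sdist(P,p):  # signed distance to stadium spine
    c,s=np.cos(p[2]),np.sin(p[2]); d=P[:,:2]-p[:2]; x=d@[c,s]; y=d@[-s,c]
    return np.hypot(x,np.maximum(np.abs(y)-45,0))
E
python3 - <<'E'
from h import *
t=cv2.imread("pics/top0.png");s=cv2.imread("pics/scene0.png")
print("cams",[ray(n,[0,0])[0].round(0) for n in CAL])
for n,im,box in(("top",t,(225,155,80,90)),("scene",s,(240,160,90,90))):
    m=hsv(im,(20,110,60),(34,255,255)); k=np.zeros_like(m); x,y,w,h=box; k[y:y+h,x:x+w]=1; m*=k
    v,u=np.nonzero(m); P=plane(n,np.c_[u,v],56.)
    p0=[*plane(n,[(271,196)] if n=="top" else [(290,208)],56.)[0][:2],0.09]
    sel=np.abs(sdist(P,p0)-35)<10
    r=least_squares(lambda p:sdist(P[sel],p)-35,p0,loss="soft_l1")
    r2=least_squares(lambda p:sdist(P[sel],p)-p[3],[*r.x,35],loss="soft_l1")
    print(n,sel.sum(),r.x.round(3),r2.x.round(3),"rms",np.sqrt(np.mean((sdist(P[sel],r.x)-35)**2)).round(2))
    print(" orange",blobs(hsv(im,(5,170,60),(14,255,255))*k))
    print(" orange bright",blobs(hsv(im,(5,170,190),(14,255,255))*k,5))
    print(" blue",[b for b in blobs(hsv(im,(105,150,60),(125,255,255)),300)])
    print(" green",[b for b in blobs(hsv(im,(40,90,25),(85,255,255)),20)])
    mb=hsv(im,(105,150,60),(125,255,255)); cs=max(cv2.findContours(mb,0,2)[0],key=cv2.contourArea)
    q=cv2.boxPoints(cv2.minAreaRect(cs)) if n=="top" else cv2.approxPolyDP(cs,5,True)[:,0].astype(float)
    print(" mat",plane(n,q,4.).round(1).tolist())
E
```

```text
cams [array([ 893., -653.,  910.]), array([ 430.,  -24., 1077.])]
top 297 [ 5.46187e+02  2.03950e+01 -6.50000e-02] [ 5.46463e+02  2.03340e+01 -6.60000e-02  3.62900e+01] rms 2.31
 orange [([251, 168, 16, 17, 209], [258.0, 175.2]), ([279, 170, 15, 17, 199], [286.0, 177.0]), ([247, 212, 17, 16, 190], [254.6, 218.4]), ([276, 214, 15, 16, 184], [282.9, 220.4])]
 orange bright []
 blue [([129, 191, 83, 67, 4248], [170.4, 224.1])]
 green [([392, 200, 9, 10, 38], [394.0, 205.0])]
 mat [[409.9, 423.5, 4.0], [570.8, 403.5, 4.0], [537.5, 190.8, 4.0], [377.8, 213.1, 4.0]]
scene 75 [ 5.46213e+02  2.05130e+01 -3.60000e-02] [ 5.46247e+02  2.05050e+01 -3.50000e-02  3.50290e+01] rms 1.83
 orange [([268, 170, 17, 28, 253], [276.9, 182.3]), ([252, 186, 18, 32, 292], [261.0, 200.1]), ([287, 186, 33, 51, 651], [304.2, 210.8])]
 orange bright [([274, 170, 9, 7, 32], [278.1, 172.9]), ([268, 179, 5, 5, 17], [270.6, 181.2]), ([258, 186, 9, 8, 34], [262.3, 189.6]), ([312, 186, 8, 9, 33], [315.4, 189.9]), ([252, 195, 5, 6, 21], [254.5, 197.7]), ([304, 197, 5, 5, 22], [306.2, 198.9]), ([296, 205, 8, 8, 27], [299.5, 208.7]), ([288, 214, 6, 6, 20], [290.8, 216.2])]
 blue [([275, 126, 74, 53, 2132], [310.4, 151.3])]
 green [([201, 260, 18, 25, 278], [209.3, 271.9])]
 mat [[409.1, 415.5, 4.0], [387.3, 222.8, 4.0], [539.1, 193.9, 4.0], [568.7, 396.6, 4.0]]
```

```bash
python3 - <<'E'
from h import *
F=plane("scene",[(278.1,172.9),(262.3,189.6),(315.4,189.9),(299.5,208.7)],111.5)
print("fin tops scene",F.round(1).tolist())
T=plane("top",[(254.6,218.4),(282.9,220.4),(258,175.2),(286,177)],85.)
print("clip blob top",T.round(1).tolist())
for A in(F,T):
  for i,j in((1,0),(3,2)): d=A[j]-A[i]; print(np.hypot(*d[:2]).round(1),-np.arctan2(d[0],d[1]).round(4))
for yaw in(-.036,-.05,-.066):
  c,s=np.cos(yaw),np.sin(yaw); print(yaw,[(round(546.3+c*x-s*y,1),round(20.4+s*x+c*y,1)) for x,y in((-56,38),(-56,-38),(56,38),(56,-38))])
t=cv2.imread("pics/top0.png");s=cv2.imread("pics/scene0.png")
# dark outline / lugs check: bright sub-blobs in top view
hv=cv2.cvtColor(t,cv2.COLOR_BGR2HSV)
for b in blobs(hsv(t,(5,170,60),(14,255,255))[155:245,225:305]):
  x,y,w,h,_=b[0]; print(hv[155+y-1:155+y+h+1,225+x+w//2,2].tolist())
# white dot
w=hsv(t,(0,0,125),(179,70,255))[205:220,260:285]; print("white",[( (np.array(b[1])+[260,205]).tolist(),plane("top",np.array(b[1])+[260,205],56).round(1).tolist()) for b in blobs(w,2)])
a=cv2.resize(t[185:225,365:410],None,fx=8,fy=8,interpolation=2); b=cv2.resize(s[245:315,185:240],None,fx=6,fy=6,interpolation=2)
o=np.zeros((420,700,3),np.uint8); o[:320,:360]=a; o[:,360:690]=b; cv2.imwrite("pics/crop2.png",o)
E
```

```text
fin tops scene [[489.2, 63.2, 111.5], [484.3, -12.5, 111.5], [606.6, 56.6, 111.5], [600.7, -22.7, 111.5]]
clip blob top [[483.7, 61.4, 85.0], [478.0, -12.5, 85.0], [597.6, 52.6, 85.0], [592.3, -21.2, 85.0]]
75.9 -0.0645
79.5 -0.0736
74.1 -0.0761
74.0 -0.0721
-0.036 [(np.float64(491.7), np.float64(60.4)), (np.float64(489.0), np.float64(-15.6)), (np.float64(603.6), np.float64(56.4)), (np.float64(600.9), np.float64(-19.6))]
-0.05 [(np.float64(492.3), np.float64(61.2)), (np.float64(488.5), np.float64(-14.8)), (np.float64(604.1), np.float64(55.6)), (np.float64(600.3), np.float64(-20.4))]
-0.066 [(np.float64(492.9), np.float64(62.0)), (np.float64(487.9), np.float64(-13.8)), (np.float64(604.7), np.float64(54.6)), (np.float64(599.7), np.float64(-21.2))]
[145, 148, 158, 162, 158, 140, 108, 84, 101, 137, 158, 162, 163, 163, 163, 163, 163, 153, 123]
[152, 153, 160, 162, 156, 132, 96, 84, 112, 142, 159, 163, 163, 162, 163, 163, 162, 151, 123]
[55, 90, 132, 156, 162, 159, 144, 130, 140, 156, 162, 162, 162, 162, 162, 161, 157, 146]
[59, 95, 135, 157, 162, 157, 139, 127, 140, 157, 162, 162, 162, 162, 162, 162, 156, 148]
white [([269.5, 210.5], [[506.3, 23.8, 56.0]])]
```

View pics/crop2.png

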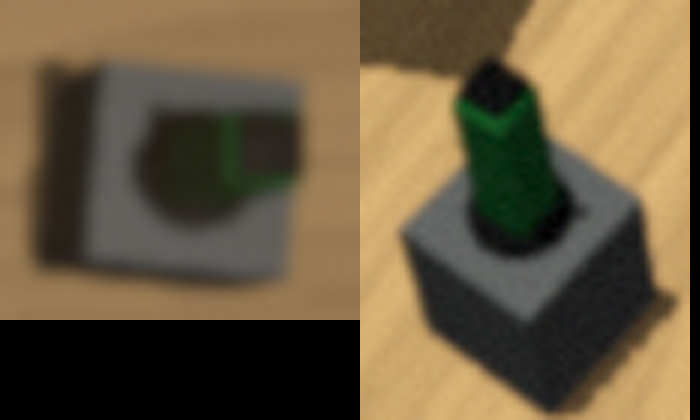

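Left, top view: the stand top is at ≈(389,206) with the probe leaning right through perspective, its cap at ≈(398.7,203.5). Right, scene view: the grip's upper corners are at crop (457,100), (500,135) and (537,97). Next I triangulate the probe and one fin.

```bash
python3 - <<'E'
from h import *
o=lambda x,y:(185+(x-360)/6-.4,245+y/6-.4)
q=lambda x,y:(365+x/8-.4,185+y/8-.4)
print("cap",tri(o(495,92),q(272,147)),plane("top",[q(272,147)],163).round(1),plane("scene",[o(495,92)],166).round(1))
print("collar",plane("top",[q(192,166)],82).round(1),plane("scene",[o(520,205)],82).round(1), tri(o(520,205),q(192,166)))
c=plane("scene",[o(457,102),o(500,136),o(538,100)],160); print("grip corners",c.round(1).tolist()); 
for i,j in((0,1),(1,2)): d=c[j]-c[i]; print(np.hypot(*d[:2]),np.degrees(np.arctan2(d[1],d[0])))
st=plane("top",[q(105,62),q(298,82),q(287,275),q(88,262)],78); print("stand top",st.round(1).tolist(),st.mean(0).round(1))
ss=plane("scene",[o(403,230),o(525,323),o(640,203)],78); print("stand sc",ss.round(1).tolist(),((ss[0]+ss[2])/2).round(1))
for i,j in((0,1),(1,2)): d=ss[j]-ss[i]; print(np.hypot(*d[:2]),np.degrees(np.arctan2(d[1],d[0])))
for a,b in(((278.1,172.9),(255.8,214)),((262.3,189.6),(284.2,215.8)),((315.4,189.9),(257.2,170.2)),((299.5,208.7),(286,172))): 
  P,e=tri(a,b); print("fin",P.round(1),e.round(1))
# tape etc for clearance
print("tape",plane("scene",[(261,162)],24).round(0),"screwdriver",plane("scene",[(206,229)],10).round(0))
E
```

```text
cap (array([ 515.11389891, -290.9442137 ,  163.10710234]), np.float64(1.4039371783018542)) [[ 514.6 -291.4  163. ]] [[ 517.2 -292.   166. ]]
collar [[ 516.  -288.9   82. ]] [[ 513.5 -288.3   82. ]] (array([ 515.17792404, -288.83875286,   84.19829351]), np.float64(1.6069197542989402))
grip corners [[504.9, -299.2, 160.0], [526.7, -303.3, 160.0], [529.5, -284.2, 160.0]]
22.125068133422175 -10.483167629493389
19.259206336641462 81.6596078716355
stand top [[550.9, -262.4, 78.0], [543.8, -325.4, 78.0], [480.4, -319.9, 78.0], [485.0, -255.2, 78.0]] [ 515.  -290.7   78. ]
stand sc [[479.5, -317.6, 78.0], [542.9, -326.8, 78.0], [551.1, -263.0, 78.0]] [ 515.3 -290.3   78. ]
63.99537452948696 -8.269019774167987
64.28843828040502 82.65386082606365
fin [493.1  55.6 119.8] 0.6
fin [487.6 -16.6 117. ] 1.2
fin [606.7  53.1 114.4] 2.6
fin [600.7 -21.6 110.5] 0.9
tape [[375. 157.  24.]] screwdriver [[ 376. -135.   10.]]
```

```bash
cat >> h.py <<'E'
from scipy.spatial.transform import Rotation as Ro
U=np.array([546.3,20.4]); YAW=-.068
def unit(x,y):
    c,s=np.cos(YAW),np.sin(YAW); return U+[c*x-s*y,s*x+c*y]
MAT=np.array([474,307.]); MY=np.radians(-7.5)
def mat(x,y):
    c,s=np.cos(MY),np.sin(MY); return MAT+[c*x-s*y,s*x+c*y]
def d(frm,to,R=None):  # tool-frame shift (mm)
    R=Ro.from_quat(observe()["orientation"]) if R is None else R
    return R.inv().apply(np.array(to)-np.array(frm)).round(1)
def yawdeg():
    v=Ro.from_quat(observe()["orientation"]).apply([0,1,0]); return np.degrees(np.arctan2(v[1],v[0]))
E
echo
```

>>> send_rows([
  [0.2,[0,0,0],-6.95],
  [0.2,[0,0,0],-6.95],
  [0.2,[0,0,0],-6.95],
  [0.2,[0,0,0],-6.95],
  [0.2,[0,0,0],-6.95],
  [0.2,[0,0,0],-6.95],
  [0.2,[0,0,0],-6.95],
  [0.2,[0,0,0],-6.95],
  [0.2,[0,0,0],-6.95],
  [0.2,[0,0,0],0],
  [0.2,[0,0,0],0],
])

```text
time: 1.02
ee_pos: [250.7, -572.4, 239.4]
orientation: [0.731, 0.682, 0.0, -0.0]
contact_force: [0.0, -0.3, -0.2]
grip_width: 56.9
grip_force: 0.0
```

```bash
python3 - <<'E'
from h import *
s=observe(); p=s["ee_pos"]; print(s["time"],p,yawdeg(),s["qpos"].round(2),s["grip_width"])
L={k:unit(*k) for k in((-56,38),(-56,-38),(56,38),(56,-38))}
M=[mat(*k) for k in((45,55),(45,-50),(-35,55),(-35,-50))]
print("to first",d(p,[*L[(56,38)],200]))
for k,m in zip(((56,38),(56,-38),(-56,38),(-56,-38)),M): print(k,L[k].round(1),m.round(1),d([*L[k],0],[*m,0]))
for a,b in((0,(56,-38)),(1,(-56,38)),(2,(-56,-38))): print(d([*M[a],0],[*L[b],0]))
E
```

```text
1.0167 [ 250.74328132 -572.41281316  239.38586365] -4.019570921076354 [-1.26  0.49  1.56  0.    1.09 -1.19] 56.86591968982391
to first [650.2 309.2  39.6]
(56, 38) [604.8  54.5] [525.8 355.7] [ 2.949e+02 -9.990e+01  1.000e-01]
(56, -38) [599.6 -21.3] [512.1 251.6] [ 2.661e+02 -1.064e+02  1.000e-01]
(-56, 38) [493.   62.1] [446.5 366.1] [ 3.00e+02 -6.77e+01  1.00e-01]
(-56, -38) [487.8 -13.7] [432.8 262. ] [ 2.712e+02 -7.430e+01  1.000e-01]
[-3.709e+02  1.000e+02 -2.000e-01]
[-1.903e+02 -5.800e+00 -1.000e-01]
[-3.76e+02  6.79e+01 -2.00e-01]
```

>>> send_rows([
  [0.2,[0.0325,0.0155,0],0],
  [0.2,[0.0325,0.0155,0],0],
  [0.2,[0.0325,0.0155,0],0],
  [0.2,[0.0325,0.0155,0],0],
  [0.2,[0.0325,0.0155,0],0],
  [0.2,[0.0325,0.0155,0],0],
  [0.2,[0.0325,0.0155,0],0],
  [0.2,[0.0325,0.0155,0],0],
  [0.2,[0.0325,0.0155,0],0],
  [0.2,[0.0325,0.0155,0],0],
])

```text
time: 1.85
ee_pos: [427.5, -256.9, 239.7]
orientation: [0.732, 0.681, -0.0, 0.0]
contact_force: [0.8, -0.0, -0.5]
grip_width: 56.8
grip_force: 0.0
```

>>> send_rows([
  [0.2,[0.0325,0.0155,0],0],
  [0.2,[0.0325,0.0155,0],0],
  [0.2,[0.0325,0.0155,0],0],
  [0.2,[0.0325,0.0155,0],0],
  [0.2,[0.0325,0.0155,0],0],
  [0.2,[0.0325,0.0155,0],0],
  [0.2,[0.0325,0.0155,0],0],
  [0.2,[0.0325,0.0155,0],0],
  [0.2,[0.0325,0.0155,0],0],
  [0.2,[0.0325,0.0155,0],0],
  [0.2,[0,0,0.02],0],
  [0.2,[0,0,0],0],
])

```text
time: 2.85
ee_pos: [602.4, 57.2, 216.6]
orientation: [0.731, 0.683, -0.002, -0.001]
contact_force: [-1.5, 0.1, -0.1]
grip_width: 57.4
grip_force: 0.0
```

```bash
python3 - <<'E'
from h import *
s=observe(); p=s["ee_pos"]; print(s["time"],p,yawdeg(),s["qpos"].round(2))
print(d(p,[*unit(56,38),100]))
t=grab("top","a"); s=grab("scene","a")
a=cv2.resize(t[140:260,215:345],(390,360),interpolation=2); b=cv2.resize(s[110:250,220:350],(390,420),interpolation=2)
o=np.zeros((420,790,3),np.uint8); o[:360,:390]=a; o[:,400:]=b; cv2.imwrite("pics/crop3.png",o)
E
```

```text
2.85 [602.40305961  57.20322069 216.64605493] -3.8738528412128 [-0.01  0.49  1.63 -0.    1.02  0.05]
[ -2.5   3.  116.6]
```

View pics/crop3.png

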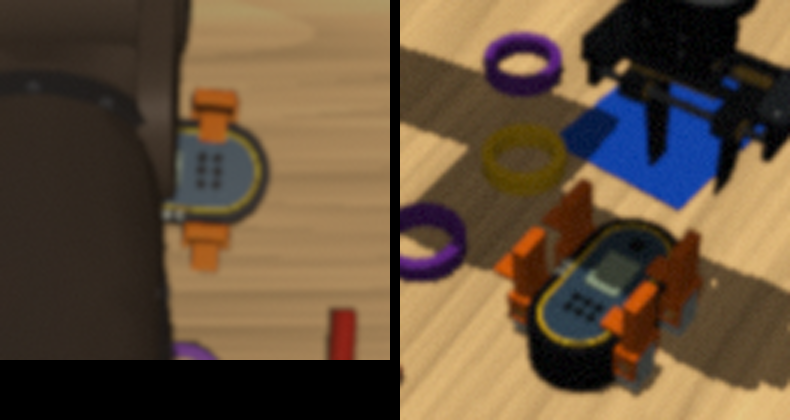

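The gripper hangs above clip (56,38), and nothing has been disturbed.

>>> send_rows([
  [0.2,[0,0,0.03],0],
  [0.2,[0,0,0.03],0],
  [0.2,[0,0,0],0],
  [0.2,[0,0,0],0],
  [0.2,[0,0,0],0],
])

```text
time: 3.37
ee_pos: [603.8, 54.8, 161.5]
orientation: [0.731, 0.683, 0.001, 0.001]
contact_force: [-0.5, -0.4, 0.7]
grip_width: 57.1
grip_force: 0.0
```

```bash
python3 -c "
from h import *
p=observe()['ee_pos'];print(p,yawdeg(),d(p,[*unit(56,38),100]))"
```

```text
[603.77867079  54.84489607 161.54236781] -3.891761818403076 [-0.3  0.9 61.5]
```

>>> send_rows([
  [0.2,[0,0.001,0.02],0],
  [0.2,[0,0,0.02],0],
  [0.2,[0,0,0.02],0],
  [0.2,[0,0,0],0],
  [0.2,[0,0,0],0],
  [-1,[0,0,0],0],
  [-1,[0,0,0],0],
  [-1,[0,0,0],0],
  [-1,[0,0,0],0],
  [-1,[0,0,0],0],
  [-1,[0,0,0],0],
  [-1,[0,0,0],0],
])

```text
time: 4.37
ee_pos: [604.2, 55.5, 99.7]
orientation: [0.73, 0.683, 0.0, 0.0]
contact_force: [0.8, 0.2, -0.0]
grip_width: 15.6
grip_force: 0.3
```

>>> send_rows([
  [-1,[0,0,-0.003],0],
  [-1,[0,0,-0.004],0],
  [-1,[0,0,-0.004],0],
  [-1,[0,0,-0.004],0],
  [-1,[0,0,-0.004],0],
  [-1,[0,0,-0.004],0],
  [-1,[0,0,-0.004],0],
  [-1,[0,0,-0.005],0],
  [-1,[0,0,-0.008],0],
])

```text
time: 5.12
ee_pos: [604.0, 55.4, 139.4]
orientation: [0.73, 0.683, -0.0, -0.0]
contact_force: [0.3, 0.3, -1.0]
grip_width: 13.9
grip_force: 30.0
```

>>> send_rows([
  [-1,[0,0,-0.03],0],
  [-1,[0,0,-0.035],0],
  [-1,[0.0295,-0.01,0],0],
  [-1,[0.0295,-0.01,0],0],
  [-1,[0.0295,-0.01,0],0],
  [-1,[0.0295,-0.01,0],0],
  [-1,[0.0295,-0.01,0],0],
  [-1,[0.0295,-0.01,0],0],
  [-1,[0.0295,-0.01,0],0],
  [-1,[0.0295,-0.01,0],0],
  [-1,[0.0295,-0.01,0],0],
  [-1,[0.0295,-0.01,0],0],
])

```text
time: 6.12
ee_pos: [522.9, 357.7, 205.0]
orientation: [0.73, 0.683, -0.0, -0.0]
contact_force: [-0.3, -0.4, -0.5]
grip_width: 14.2
grip_force: 30.0
```

>>> send_rows([
  [-1,[0,0,0.02],0],
  [-1,[0,0,0.03],0],
  [-1,[0,0,0],0],
  [-1,[0,0,0],0],
  [-1,[0,0,0],0],
])

```text
time: 6.53
ee_pos: [524.3, 356.3, 155.9]
orientation: [0.73, 0.683, 0.0, 0.0]
contact_force: [0.0, -0.4, -1.2]
grip_width: 14.2
grip_force: 30.0
```

```bash
python3 - <<'E'
from h import *
s=observe(); p=s["ee_pos"]; print(s["time"],p,yawdeg(),s["grip_width"], d(p,[*mat(45,55),84.5]))
t=grab("top","b"); s=grab("scene","b")
a=cv2.resize(t[140:260,115:315],(400,240),interpolation=2); b=cv2.resize(s[60:250,220:350],(390,570),interpolation=2)
o=np.zeros((570,800,3),np.uint8); o[:240,:400]=a; o[:,410:]=b; cv2.imwrite("pics/crop4.png",o)
E
```

```text
6.5333 [524.33644505 356.33693856 155.93295226] -3.8225452669871602 14.203769998891671 [-0.6  1.5 71.4]
```

View pics/crop4.png

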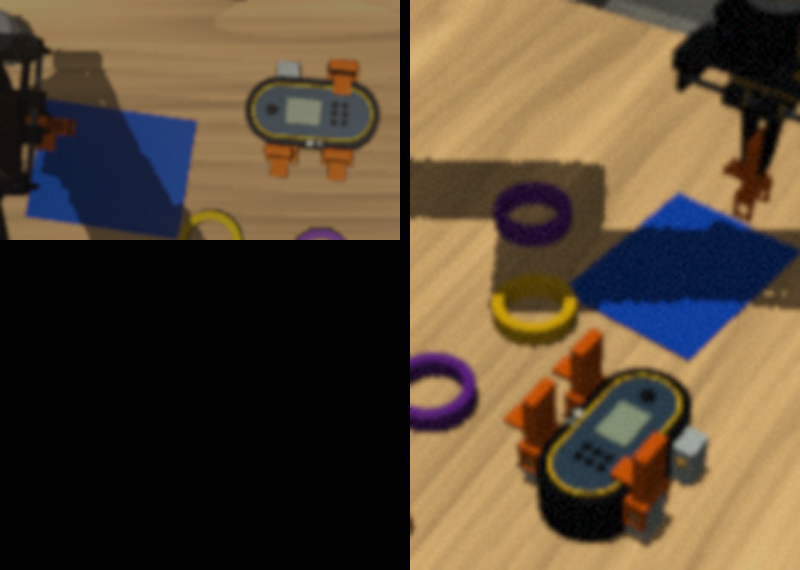

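The clip is held over the mat and its lug is bare. Lowering it now.

>>> send_rows([
  [-1,[0,0,0.025],0],
  [-1,[0,0,0.025],0],
  [-1,[0,0,0.014],0],
  [-1,[0,0,0.002],0],
  [-1,[0,0,0.002],0],
  [-1,[0,0,0.002],0],
  [-1,[0,0,0.001],0],
  [-1,[0,0,0.001],0],
  [-1,[0,0,0],0],
])

```text
time: 7.38
ee_pos: [524.4, 356.6, 83.6]
orientation: [0.73, 0.683, 0.001, 0.0]
contact_force: [0.4, 0.2, 2.5]
grip_width: 13.5
grip_force: 30.0
```

>>> send_rows([
  [-0.2,[0,0,0],0],
  [-0.2,[0,0,0],0],
  [-0.2,[0,0,0],0],
  [-0.2,[0,0,-0.005],0],
  [-0.2,[0,0,-0.03],0],
  [-0.2,[0,0,-0.04],0],
  [0.2,[0,0,-0.03],0],
  [0.2,[-0.037,0.01,0],0],
  [0.2,[-0.037,0.01,0],0],
  [0.2,[-0.037,0.01,0],0],
  [0.2,[-0.037,0.01,0],0],
  [0.2,[-0.037,0.01,0],0],
])

```text
time: 8.38
ee_pos: [561.5, 166.9, 188.1]
orientation: [0.73, 0.683, 0.0, 0.0]
contact_force: [0.5, -0.3, -0.9]
grip_width: 56.8
grip_force: 0.0
```

>>> send_rows([
  [0.2,[-0.037,0.01,0],0],
  [0.2,[-0.037,0.01,0],0],
  [0.2,[-0.037,0.01,0],0],
  [0.2,[-0.037,0.01,0],0],
  [0.2,[-0.037,0.01,0],0],
  [0.2,[0,0,0.03],0],
  [0.2,[0,0,0],0],
  [0.2,[0,0,0],0],
  [0.2,[0,0,0],0],
])

```text
time: 9.13
ee_pos: [599.2, -18.5, 158.5]
orientation: [0.73, 0.684, 0.0, -0.0]
contact_force: [-0.0, 0.2, 1.4]
grip_width: 57.2
grip_force: 0.0
```

```bash
python3 - <<'E'
from h import *
s=observe(); p=s["ee_pos"]; print(s["time"],p,yawdeg(),s["grip_width"], d(p,[*unit(56,-38),100]))
s=grab("scene","c"); m=hsv(s,(5,170,60),(14,255,255)); print(blobs(m[60:250,220:400],30))
cv2.imwrite("pics/crop5.png",cv2.resize(s[80:250,230:380],(600,600),interpolation=2)[:600])
E
```

```text
9.1333 [599.19559448 -18.51387889 158.47259302] -3.7450278429051727 57.218819946683986 [-2.8  0.6 58.5]
[([103, 62, 15, 24, 185], [111.3, 73.7]), ([47, 115, 18, 24, 182], [55.3, 125.8]), ([31, 126, 19, 32, 313], [41.2, 139.9]), ([67, 144, 20, 32, 337], [77.3, 159.1])]
```

View pics/crop5.png

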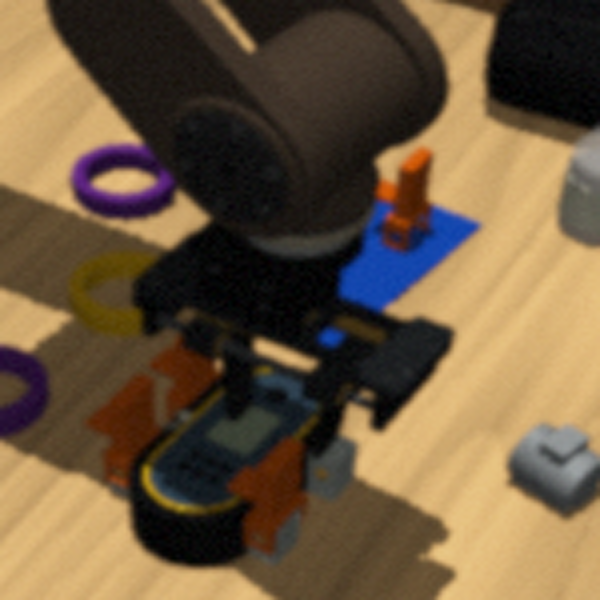

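Clip 1 stands upright on the mat (crop px 410,200). On to the second one.

>>> send_rows([
  [0.2,[-0.002,0.001,0.02],0],
  [0.2,[0,0,0.02],0],
  [0.2,[0,0,0.018],0],
  [0.2,[0,0,0],0],
  [0.2,[0,0,0],0],
  [-1,[0,0,0],0],
  [-1,[0,0,0],0],
  [-1,[0,0,0],0],
  [-1,[0,0,0],0],
  [-1,[0,0,0],0],
  [-1,[0,0,0],0],
  [-1,[0,0,0],0],
])

```text
time: 10.18
ee_pos: [600.1, -21.5, 99.8]
orientation: [0.73, 0.683, 0.0, 0.0]
contact_force: [-0.4, 0.1, -0.7]
grip_width: 15.5
grip_force: 0.0
```

>>> send_rows([
  [-1,[0,0,0],0],
  [-1,[0,0,-0.003],0],
  [-1,[0,0,-0.004],0],
  [-1,[0,0,-0.004],0],
  [-1,[0,0,-0.004],0],
  [-1,[0,0,-0.004],0],
  [-1,[0,0,-0.004],0],
  [-1,[0,0,-0.004],0],
  [-1,[0,0,-0.005],0],
  [-1,[0,0,-0.008],0],
])

```text
time: 11.02
ee_pos: [599.3, -21.4, 139.8]
orientation: [0.73, 0.683, -0.001, -0.001]
contact_force: [-0.2, -0.2, -0.7]
grip_width: 13.9
grip_force: 30.0
```

>>> send_rows([
  [-1,[0,0,-0.03],0],
  [-1,[0,0,-0.035],0],
  [-1,[0.0266,-0.0106,0],0],
  [-1,[0.0266,-0.0106,0],0],
  [-1,[0.0266,-0.0106,0],0],
  [-1,[0.0266,-0.0106,0],0],
  [-1,[0.0266,-0.0106,0],0],
  [-1,[0.0266,-0.0106,0],0],
  [-1,[0.0266,-0.0106,0],0],
  [-1,[0.0266,-0.0106,0],0],
  [-1,[0.0266,-0.0106,0],0],
  [-1,[0.0266,-0.0106,0],0],
])

```text
time: 12.02
ee_pos: [510.7, 252.0, 205.3]
orientation: [0.73, 0.683, -0.001, -0.0]
contact_force: [1.1, -0.5, -0.6]
grip_width: 14.3
grip_force: 30.0
```

>>> send_rows([
  [-1,[0,0,0.02],0],
  [-1,[0,0,0.03],0],
  [-1,[0,0,0.03],0],
  [-1,[0,0,0.02],0],
  [-1,[0,0,0.01],0],
  [-1,[0,0,0],0],
  [-1,[0,0,0],0],
  [-1,[0,0,0],0],
])

```text
time: 12.68
ee_pos: [512.4, 251.1, 96.1]
orientation: [0.73, 0.683, 0.001, 0.0]
contact_force: [0.5, -0.1, -1.0]
grip_width: 14.1
grip_force: 30.0
```

Still 12 mm to go. After release I go to (−56,38), a shift of [−190.3, −5.8].

>>> send_rows([
  [-1,[0,0,0.005],0],
  [-1,[0,0,0.002],0],
  [-1,[0,0,0.002],0],
  [-1,[0,0,0.002],0],
  [-1,[0,0,0.001],0],
  [-1,[0,0,0],0],
])

```text
time: 13.18
ee_pos: [512.1, 251.1, 83.9]
orientation: [0.73, 0.683, 0.0, 0.0]
contact_force: [-3.3, -1.3, 16.0]
grip_width: 13.5
grip_force: 30.0
```

>>> send_rows([
  [-0.2,[0,0,0],0],
  [-0.2,[0,0,0],0],
  [-0.2,[0,0,0],0],
  [-0.2,[0,0,-0.005],0],
  [-0.2,[0,0,-0.03],0],
  [-0.2,[0,0,-0.04],0],
  [0.2,[0,0,-0.03],0],
  [0.2,[-0.0318,-0.001,0],0],
  [0.2,[-0.0318,-0.001,0],0],
  [0.2,[-0.0318,-0.001,0],0],
  [0.2,[-0.0318,-0.001,0],0],
  [0.2,[-0.0318,-0.001,0],0],
])

```text
time: 14.18
ee_pos: [495.9, 91.4, 188.0]
orientation: [0.73, 0.683, 0.0, 0.0]
contact_force: [0.5, -0.0, -0.1]
grip_width: 57.4
grip_force: 0.0
```

>>> send_rows([
  [0.2,[-0.0318,-0.001,0],0],
  [0.2,[0,0,0.03],0],
  [0.2,[0,0,0],0],
  [0.2,[0,0,0],0],
  [0.2,[0,0,0],0],
])

```text
time: 14.6
ee_pos: [493.5, 61.6, 158.3]
orientation: [0.73, 0.684, -0.0, -0.0]
contact_force: [0.4, -0.5, -0.1]
grip_width: 56.9
grip_force: 0.0
```

```bash
python3 - <<'E'
from h import *
s=observe(); p=s["ee_pos"]; print(s["time"],p,yawdeg(),s["grip_width"], d(p,[*unit(-56,38),100]))
for n in("scene","top"):
  s=grab(n,"d"); print(n,blobs(hsv(s,(5,170,50),(14,255,255))[60:250,100:400],30))
E
```

```text
14.6 [493.50073953  61.59112304 158.28628489] -3.7598863670511773 56.88039583695071 [ 0.5 -0.5 58.3]
scene [([224, 62, 14, 24, 182], [231.5, 73.5]), ([209, 80, 11, 25, 124], [214.5, 93.5]), ([151, 110, 35, 48, 597], [168.3, 131.9])]
top [([36, 142, 24, 14, 175], [48.4, 147.0]), ([76, 146, 17, 14, 153], [85.6, 151.5]), ([176, 154, 15, 16, 185], [183.0, 160.5])]
```

>>> send_rows([
  [0.2,[0,0,0.02],0],
  [0.2,[0,0,0.02],0],
  [0.2,[0,0,0.018],0],
  [0.2,[0,0,0],0],
  [0.2,[0,0,0],0],
  [-1,[0,0,0],0],
  [-1,[0,0,0],0],
  [-1,[0,0,0],0],
  [-1,[0,0,0],0],
  [-1,[0,0,0],0],
  [-1,[0,0,0],0],
  [-1,[0,0,0],0],
])

```text
time: 15.7
ee_pos: [493.1, 61.0, 99.7]
orientation: [0.73, 0.683, -0.0, -0.0]
contact_force: [-9.1, 0.2, -2.3]
grip_width: 15.5
grip_force: 18.3
```

>>> send_rows([
  [-1,[0,0,0],0],
  [-1,[0,0,-0.003],0],
  [-1,[0,0,-0.004],0],
  [-1,[0,0,-0.004],0],
  [-1,[0,0,-0.004],0],
  [-1,[0,0,-0.004],0],
  [-1,[0,0,-0.004],0],
  [-1,[0,0,-0.004],0],
  [-1,[0,0,-0.005],0],
  [-1,[0,0,-0.008],0],
])

```text
time: 16.53
ee_pos: [493.1, 61.0, 139.6]
orientation: [0.73, 0.683, -0.0, -0.0]
contact_force: [0.1, 0.2, -0.7]
grip_width: 13.9
grip_force: 30.0
```

Shift to mat (−35,55): [300, −67.7].

>>> send_rows([
  [-1,[0,0,-0.03],0],
  [-1,[0,0,-0.035],0],
  [-1,[0.03,-0.0068,0],0],
  [-1,[0.03,-0.0068,0],0],
  [-1,[0.03,-0.0068,0],0],
  [-1,[0.03,-0.0068,0],0],
  [-1,[0.03,-0.0068,0],0],
  [-1,[0.03,-0.0068,0],0],
  [-1,[0.03,-0.0068,0],0],
  [-1,[0.03,-0.0068,0],0],
  [-1,[0.03,-0.0068,0],0],
  [-1,[0.03,-0.0068,0],0],
])

```text
time: 17.53
ee_pos: [445.4, 366.7, 205.7]
orientation: [0.73, 0.683, 0.001, 0.0]
contact_force: [0.2, -0.4, -0.2]
grip_width: 14.1
grip_force: 30.0
```

>>> send_rows([
  [-1,[0,0,0.02],0],
  [-1,[0,0,0.03],0],
  [-1,[0,0,0.03],0],
  [-1,[0,0,0.02],0],
  [-1,[0,0,0.01],0],
  [-1,[0,0,0.003],0],
  [-1,[0,0,0.002],0],
  [-1,[0,0,0.002],0],
  [-1,[0,0,0.002],0],
  [-1,[0,0,0.001],0],
  [-1,[0,0,0],0],
])

```text
time: 18.45
ee_pos: [445.5, 364.9, 85.1]
orientation: [0.73, 0.683, 0.0, 0.0]
contact_force: [-0.0, -0.4, -1.0]
grip_width: 14.1
grip_force: 30.0
```

>>> send_rows([
  [-1,[0,0,0.001],0],
  [-1,[0,0,0],0],
  [-0.2,[0,0,0],0],
  [-0.2,[0,0,0],0],
  [-0.2,[0,0,0],0],
  [-0.2,[0,0,-0.005],0],
  [-0.2,[0,0,-0.03],0],
  [-0.2,[0,0,-0.04],0],
  [0.2,[0,0,-0.03],0],
  [0.2,[-0.0376,0.0068,0],0],
  [0.2,[-0.0376,0.0068,0],0],
])

```text
time: 19.37
ee_pos: [454.1, 289.4, 190.7]
orientation: [0.729, 0.684, 0.002, 0.001]
contact_force: [0.5, -0.9, -0.7]
grip_width: 52.6
grip_force: 0.0
```

>>> send_rows([
  [0.2,[-0.0376,0.0068,0],0],
  [0.2,[-0.0376,0.0068,0],0],
  [0.2,[-0.0376,0.0068,0],0],
  [0.2,[-0.0376,0.0068,0],0],
  [0.2,[-0.0376,0.0068,0],0],
  [0.2,[-0.0376,0.0068,0],0],
  [0.2,[-0.0376,0.0068,0],0],
  [0.2,[-0.0376,0.0068,0],0],
  [0.2,[0,0,0.03],0],
  [0.2,[0,0,0],0],
  [0.2,[0,0,0],0],
  [0.2,[0,0,0],0],
])

```text
time: 20.37
ee_pos: [488.3, -14.1, 159.4]
orientation: [0.73, 0.684, -0.0, -0.0]
contact_force: [-0.2, -0.1, 0.9]
grip_width: 56.9
grip_force: 0.0
```

```bash
python3 - <<'E'
from h import *
s=observe(); p=s["ee_pos"]; print(s["time"],p,yawdeg(),s["grip_width"], d(p,[*unit(-56,-38),100]))
for n in("scene","top"):
  s=grab(n,"e"); print(n,blobs(hsv(s,(5,170,50),(14,255,255))[60:250,100:400],30))
E
```

```text
20.3667 [488.26269133 -14.06471097 159.3749668 ] -3.7482949417094527 56.93094165162428 [ 0.3 -0.4 59.4]
scene [([203, 53, 14, 24, 185], [211.1, 64.4]), ([224, 62, 14, 24, 183], [231.5, 73.6]), ([205, 79, 15, 25, 186], [213.4, 91.5]), ([151, 126, 19, 31, 319], [161.1, 140.1])]
top [([36, 142, 24, 14, 172], [48.3, 147.0]), ([77, 146, 20, 14, 165], [86.6, 151.2]), ([31, 171, 24, 14, 168], [43.7, 176.1])]
```

Three clips are on the mat. Now the fourth.

>>> send_rows([
  [0.2,[0,0,0.02],0],
  [0.2,[0,0,0.02],0],
  [0.2,[0,0,0.019],0],
  [0.2,[0,0,0],0],
  [0.2,[0,0,0],0],
  [-1,[0,0,0],0],
  [-1,[0,0,0],0],
  [-1,[0,0,0],0],
  [-1,[0,0,0],0],
  [-1,[0,0,0],0],
  [-1,[0,0,0],0],
  [-1,[0,0,0],0],
])

```text
time: 21.47
ee_pos: [487.8, -14.8, 99.7]
orientation: [0.73, 0.683, -0.0, -0.0]
contact_force: [-15.4, -1.0, -0.3]
grip_width: 15.9
grip_force: 28.9
```

>>> send_rows([
  [-1,[0,0,0],0],
  [-1,[0,0,-0.003],0],
  [-1,[0,0,-0.004],0],
  [-1,[0,0,-0.004],0],
  [-1,[0,0,-0.004],0],
  [-1,[0,0,-0.004],0],
  [-1,[0,0,-0.004],0],
  [-1,[0,0,-0.004],0],
  [-1,[0,0,-0.005],0],
  [-1,[0,0,-0.008],0],
])

```text
time: 22.3
ee_pos: [487.5, -14.8, 139.2]
orientation: [0.73, 0.683, -0.001, -0.001]
contact_force: [-0.0, -0.4, -1.1]
grip_width: 13.8
grip_force: 30.0
```

>>> send_rows([
  [-1,[0,0,-0.03],0],
  [-1,[0,0,-0.035],0],
  [-1,[0.0271,-0.0074,0],0],
  [-1,[0.0271,-0.0074,0],0],
  [-1,[0.0271,-0.0074,0],0],
  [-1,[0.0271,-0.0074,0],0],
  [-1,[0.0271,-0.0074,0],0],
  [-1,[0.0271,-0.0074,0],0],
  [-1,[0.0271,-0.0074,0],0],
  [-1,[0.0271,-0.0074,0],0],
  [-1,[0.0271,-0.0074,0],0],
  [-1,[0.0271,-0.0074,0],0],
])

```text
time: 23.3
ee_pos: [432.3, 262.0, 205.4]
orientation: [0.73, 0.683, 0.001, 0.0]
contact_force: [0.8, 0.7, 0.1]
grip_width: 13.9
grip_force: 30.0
```

```bash
python3 - <<'E'
from h import *
s=observe(); p=s["ee_pos"]; print(s["time"],p,yawdeg(),s["grip_width"], d(p,[*mat(-35,-50),84]))
s=grab("scene","f"); print(blobs(hsv(s,(5,170,50),(14,255,255))[60:250,100:400],30))
E
```

```text
23.3 [432.32819393 262.03405144 205.39498151] -3.8048368079911916 13.89589667658005 [-1.000e-01  2.000e-01  1.214e+02]
[([185, 36, 17, 29, 188], [193.2, 51.2]), ([203, 53, 14, 24, 186], [211.0, 64.3]), ([224, 62, 14, 25, 182], [231.6, 73.7]), ([205, 80, 15, 25, 194], [213.5, 92.1])]
```

>>> send_rows([
  [-1,[0,0,0.02],0],
  [-1,[0,0,0.03],0],
  [-1,[0,0,0.03],0],
  [-1,[0,0,0.02],0],
  [-1,[0,0,0.01],0],
  [-1,[0,0,0.003],0],
  [-1,[0,0,0.002],0],
  [-1,[0,0,0.002],0],
  [-1,[0,0,0.002],0],
  [-1,[0,0,0.001],0],
  [-1,[0,0,0.001],0],
  [-1,[0,0,0],0],
])

```text
time: 24.35
ee_pos: [432.4, 260.5, 83.8]
orientation: [0.73, 0.683, 0.0, 0.0]
contact_force: [0.9, -0.3, 0.0]
grip_width: 14.3
grip_force: 30.0
```

>>> send_rows([
  [-0.2,[0,0,0],0],
  [-0.2,[0,0,0],0],
  [-0.2,[0,0,0],0],
  [-0.2,[0,0,-0.005],0],
  [-0.2,[0,0,-0.03],0],
  [-0.2,[0,0,-0.04],0],
  [0.2,[0,0,-0.04],0],
  [0.2,[0,0,-0.035],0],
  [0.2,[0,0,-0.03],0],
  [0.2,[0,0,0],0],
])

```text
time: 25.18
ee_pos: [433.7, 261.2, 269.6]
orientation: [0.73, 0.683, 0.004, 0.002]
contact_force: [0.7, 0.8, -0.0]
grip_width: 55.6
grip_force: 0.0
```

```bash
python3 - <<'E'
from h import *
s=observe(); p=s["ee_pos"]; print(s["time"],p,yawdeg(),s["grip_width"], d(p,[515.2,-290.5,p[2]]))
E
```

```text
25.1833 [433.68193431 261.17289097 269.60581703] -3.7905431488086823 55.621370200114434 [-545.1  117.8   -1.3]
```

>>> send_rows([
  [0.2,[-0.039,0.0084,0],0],
  [0.2,[-0.039,0.0084,0],0],
  [0.2,[-0.039,0.0084,0],0],
  [0.2,[-0.039,0.0084,0],0],
  [0.2,[-0.039,0.0084,0],0],
  [0.2,[-0.039,0.0084,0],0],
  [0.2,[-0.039,0.0084,0],0],
  [0.2,[-0.039,0.0084,0],0],
  [0.2,[-0.039,0.0084,0],0],
  [0.2,[-0.039,0.0084,0],0],
  [0.2,[-0.039,0.0084,0],0],
  [0.2,[-0.039,0.0084,0],0],
])

```text
time: 26.18
ee_pos: [501.6, -215.2, 263.6]
orientation: [0.73, 0.683, -0.0, -0.0]
contact_force: [0.8, 1.0, 0.3]
grip_width: 57.0
grip_force: 0.0
```

>>> send_rows([
  [0.2,[-0.039,0.0084,0],0],
  [0.2,[-0.038,0.0084,0],0],
  [0.2,[0,0,0.03],4.2],
  [0.2,[0,0,0.03],0],
  [0.2,[0,0,0],0],
  [0.2,[0,0,0],0],
  [0.2,[0,0,0],0],
  [0.2,[0,0,0],0],
])

```text
time: 26.85
ee_pos: [514.2, -291.1, 205.6]
orientation: [0.754, 0.656, 0.0, 0.001]
contact_force: [0.8, 0.3, -0.3]
grip_width: 56.9
grip_force: 0.0
```

```bash
python3 - <<'E'
from h import *
s=observe(); p=s["ee_pos"]; print(s["time"],p,yawdeg(),s["grip_width"], d(p,[515.2,-290.5,131]))
t=grab("top","g"); s=grab("scene","g"); print(blobs(hsv(s,(5,170,50),(14,255,255))[60:250,100:400],30))
a=cv2.resize(t[140:265,100:310],(420,250),interpolation=2); b=cv2.resize(s[190:330,150:270],(360,420),interpolation=2); c=cv2.resize(s[80:240,240:360],(420,560),interpolation=2)[:330]
o=np.zeros((590,790,3),np.uint8); o[:250,:420]=a; o[:420,430:]=b; o[255:585,:420]=c; cv2.imwrite("pics/crop6.png",o)
E
```

```text
26.85 [ 514.23270555 -291.07965537  205.55913725] -7.942318589115319 56.90553431382458 [ 0.8  0.7 74.6]
[([203, 53, 14, 24, 184], [211.0, 64.4]), ([224, 62, 14, 24, 180], [231.5, 73.6]), ([184, 69, 15, 25, 192], [192.5, 80.9]), ([205, 80, 15, 24, 184], [213.4, 91.5])]
```

View pics/crop6.png

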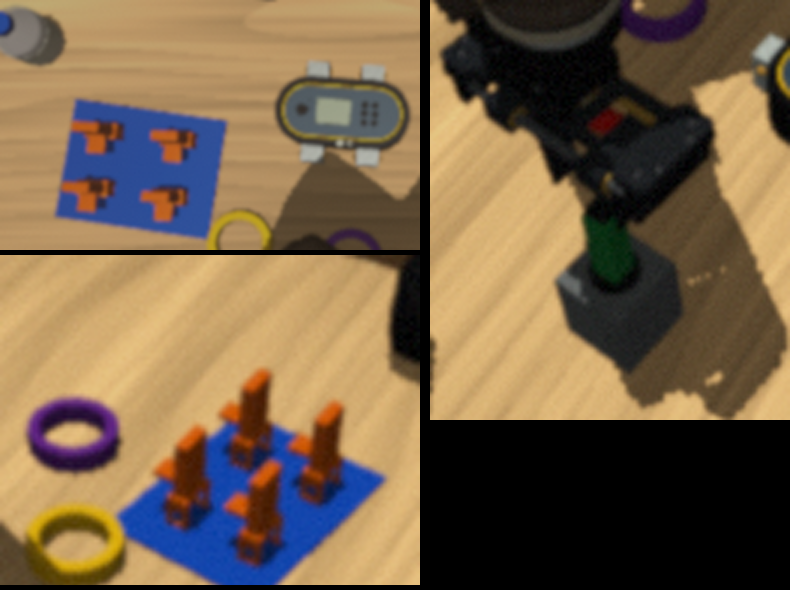

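All four clips stand upright on the mat. The lugs are bare, and the fingers straddle the probe. I lower and grip, and refit the seam from the now unobstructed pictures.

>>> send_rows([
  [0.2,[0.0008,0.0007,0.02],0],
  [0.2,[0,0,0.02],0],
  [0.2,[0,0,0.02],0],
  [0.2,[0,0,0.014],0],
  [0.2,[0,0,0],0],
  [0.2,[0,0,0],0],
  [-1,[0,0,0],0],
  [-1,[0,0,0],0],
  [-1,[0,0,0],0],
  [-1,[0,0,0],0],
  [-1,[0,0,0],0],
  [-1,[0,0,0],0],
])

```text
time: 27.95
ee_pos: [514.4, -290.5, 129.9]
orientation: [0.755, 0.656, 0.0, 0.0]
contact_force: [-0.7, 0.2, 2.7]
grip_width: 23.6
grip_force: 30.0
```

>>> send_rows([
  [-1,[0,0,0],0],
  [-1,[0,0,0],0],
  [-1,[0,0,0],0],
])

```text
time: 28.2
ee_pos: [514.4, -290.5, 129.9]
orientation: [0.755, 0.656, 0.0, 0.0]
contact_force: [-0.8, 0.8, 5.1]
grip_width: 23.6
grip_force: 30.0
```

```bash
python3 - <<'E'
from h import *
s=observe(); print(s["time"],s["ee_pos"],s["orientation"],yawdeg(),s["grip_width"],s["contact_force"])
def fit(n,tag,sat=110):
    im=cv2.imread(f"pics/{n}_{tag}.png") if tag!="0" else cv2.imread(f"pics/{n}0.png")
    m=hsv(im,(20,sat,50),(34,255,255)); v,u=np.nonzero(m); P=plane(n,np.c_[u,v],56.)
    p=np.array([546.3,20.4,-.068]); sel=np.abs(sdist(P,p)-35)<7; P=P[sel]
    w=1/np.maximum(1,np.ones(len(P)))
    ang=np.degrees(np.arctan2(P[:,1]-20,P[:,0]-546)); hist=np.histogram(ang,8,(-180,180))[0]
    r=least_squares(lambda q:sdist(P,q)-q[3],[*p,35],loss="soft_l1",f_scale=1.5)
    print(n,tag,sat,len(P),r.x.round(3),hist)
for sat in(90,120,150):
  for tag in("d","f","g","0"):
    for n in("top","scene"):
      if not(n=="scene" and tag in"d") and not(n=="top" and tag=="f"): fit(n,tag,sat)
E
```

```text
28.2 [ 514.43431337 -290.47005071  129.92835586] [7.54704793e-01 6.56064509e-01 1.46024210e-05 1.87856547e-04] -7.99916428629447 23.602946022100014 [-0.76482755  0.81615733  5.12011934]
top d 90 187 [ 5.44978e+02  2.03440e+01 -3.60000e-02  3.64020e+01] [26 69 66 26  0  0  0  0]
scene f 90 334 [ 5.44699e+02  2.23690e+01 -7.10000e-02  3.55980e+01] [30 59 63 28 29 51 48 26]
top g 90 410 [ 5.4657e+02  2.0415e+01 -7.2000e-02  3.6422e+01] [34 69 66 33 38 74 67 29]
scene g 90 352 [ 5.44795e+02  2.24380e+01 -7.10000e-02  3.58240e+01] [30 60 65 29 33 56 51 28]
top 0 90 359 [ 5.46479e+02  2.03680e+01 -7.30000e-02  3.63900e+01] [35 70 47 24 23 62 68 30]
scene 0 90 238 [ 5.4480e+02  2.2419e+01 -7.1000e-02  3.5645e+01] [31 59 47  0  1 28 46 26]
top d 120 143 [ 5.46688e+02  2.08110e+01 -7.60000e-02  3.66920e+01] [21 50 52 20  0  0  0  0]
scene f 120 298 [ 5.44751e+02  2.23110e+01 -7.00000e-02  3.60030e+01] [26 55 55 26 26 46 44 20]
top g 120 293 [ 5.46688e+02  2.05270e+01 -7.30000e-02  3.65010e+01] [21 46 47 27 32 49 50 21]
scene g 120 312 [ 5.4483e+02  2.2474e+01 -7.0000e-02  3.6287e+01] [26 56 57 26 32 48 46 21]
top 0 120 265 [ 5.46563e+02  2.05020e+01 -7.30000e-02  3.64980e+01] [25 47 35 20 19 45 53 21]
scene 0 120 211 [ 5.44734e+02  2.23260e+01 -6.90000e-02  3.60300e+01] [26 55 42  0  1 26 42 19]
top d 150 61 [ 5.46302e+02  2.06100e+01 -6.60000e-02  3.65550e+01] [ 6 21 24 10  0  0  0  0]
scene f 150 260 [ 5.44766e+02  2.23690e+01 -6.90000e-02  3.64150e+01] [21 47 50 22 23 41 38 18]
top g 150 91 [ 5.46549e+02  2.02260e+01 -7.50000e-02  3.65150e+01] [ 5 13 13  9 11 19 19  2]
scene g 150 274 [ 5.44842e+02  2.24690e+01 -7.00000e-02  3.66470e+01] [21 48 52 23 27 44 41 18]
top 0 150 116 [ 5.46608e+02  2.05280e+01 -7.40000e-02  3.65590e+01] [ 6 21 18  9 10 26 22  4]
scene 0 150 187 [ 5.44733e+02  2.24720e+01 -6.70000e-02  3.63690e+01] [21 50 39  0  1 23 36 17]
```

>>> send_rows([
  [-1,[0,0,-0.003],0],
  [-1,[0,0,-0.007],0],
  [-1,[0,0,-0.015],0],
  [-1,[0,0,-0.02],0],
  [-1,[0,0,-0.025],0],
  [-1,[0,0,-0.025],0],
  [-1,[0,0,-0.015],0],
  [-1,[0,0,-0.01],0],
  [-1,[0,0,-0.005],0],
  [-1,[0,0,0],-3.9],
  [-1,[0,0,0],0],
  [-1,[0,0,0],0],
])

```text
time: 29.2
ee_pos: [514.2, -290.2, 253.9]
orientation: [0.732, 0.681, -0.0, -0.001]
contact_force: [0.8, 0.3, -2.3]
grip_width: 23.8
grip_force: 30.0
```

```bash
sed -i 's/^U=.*/U=np.array([545.6,21.3]); YAW=-.071/' h.py; python3 - <<'E'
from h import *
s=observe(); p=s["ee_pos"]; print(s["time"],p,yawdeg(),s["grip_width"],d(p,[*unit(-35,0),p[2]]))
E
```

```text
29.2 [ 514.15749678 -290.22751449  253.86159971] -4.188786763801894 23.847235902429926 [ 3.129e+02 -2.640e+01  2.000e-01]
```

>>> send_rows([
  [-1,[0.026,-0.0022,0],0],
  [-1,[0.026,-0.0022,0],0],
  [-1,[0.026,-0.0022,0],0],
  [-1,[0.026,-0.0022,0],0],
  [-1,[0.026,-0.0022,0],0],
  [-1,[0.026,-0.0022,0],0],
  [-1,[0.026,-0.0022,0],0],
  [-1,[0.026,-0.0022,0],0],
  [-1,[0.026,-0.0022,0],0],
  [-1,[0.026,-0.0022,0],0],
  [-1,[0.026,-0.0022,0],0],
  [-1,[0.026,-0.0022,0],0],
])

```text
time: 30.2
ee_pos: [509.9, 24.0, 254.0]
orientation: [0.733, 0.681, -0.0, -0.0]
contact_force: [0.0, 0.2, -1.5]
grip_width: 23.9
grip_force: 30.0
```

>>> send_rows([
  [-1,[0,0,0.02],0],
  [-1,[0,0,0.02],0],
  [-1,[0,0,0.015],0],
  [-1,[0,0,0.01],0],
  [-1,[0,0,0.005],0],
  [-1,[0,0,0],0],
  [-1,[0,0,0],0],
  [-1,[0,0,0],0],
  [-1,[0,0,0],0],
])

```text
time: 30.95
ee_pos: [510.6, 22.5, 185.3]
orientation: [0.732, 0.681, 0.0, 0.001]
contact_force: [0.3, 0.4, -1.9]
grip_width: 24.1
grip_force: 30.0
```

```bash
python3 - <<'E'
from h import *
s=observe(); p=s["ee_pos"]; print(s["time"],p,yawdeg(),s["grip_width"],s["contact_force"],d(p,[*unit(-35,0),p[2]]))
t=grab("top","h"); s=grab("scene","h")
tip=np.array([p[0],p[1],p[2]-121.9]); print("tip px",proj("scene",tip),proj("top",tip),"seam0",proj("scene",[*unit(-35,0),56]))
a=cv2.resize(t[165:225,235:310],(400,320),interpolation=2); b=cv2.resize(s[150:250,250:315],(390,600),interpolation=2)
o=np.zeros((600,795,3),np.uint8); o[:320,:400]=a; o[:,405:]=b; o=np.clip(o*1.6,0,255).astype(np.uint8); cv2.imwrite("pics/crop7.png",o)
E
```

```text
30.95 [510.64204761  22.54810251 185.31598629] -4.12009016938833 24.065866047456122 [ 0.28769914  0.43079213 -1.89303965] [ 1.2 -0.  -0. ]
tip px [[277.47673013 197.07996794]] [[269.82964415 208.66634813]] seam0 [[277.7032639  198.60942161]]
```

View pics/crop7.png

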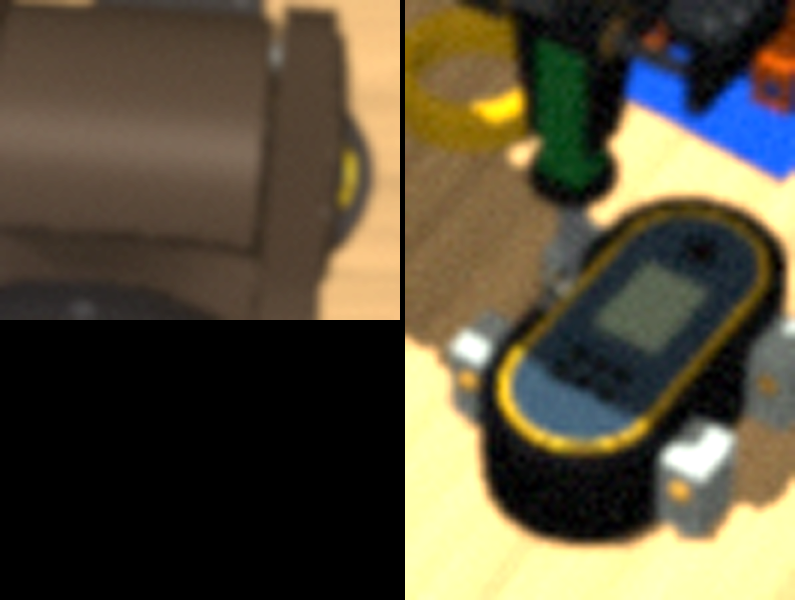

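The probe hangs over the −x run, with its tip at roughly crop (565,290), but it is hard to tell from the lug and the shadow. I check the lateral fit hovering over the −y end, where the background is clear.

>>> send_rows([
  [-1,[-0.01,0.0044,-0.005],0],
  [-1,[-0.01,0.0044,0],0],
  [-1,[-0.01,0.0044,0],0],
  [-1,[-0.01,0.0044,0],0],
  [-1,[-0.01,0.0044,0],0],
  [-1,[-0.01,0.0044,0],0],
  [-1,[-0.01,0.0044,0],0],
  [-1,[-0.009,0.0042,0.004],0],
  [-1,[0,0,0],0],
  [-1,[0,0,0],0],
  [-1,[0,0,0],0],
  [-1,[0,0,0],0],
])

```text
time: 32.05
ee_pos: [539.5, -58.2, 185.6]
orientation: [0.732, 0.682, -0.0, -0.0]
contact_force: [-1.3, -0.2, -0.2]
grip_width: 23.7
grip_force: 30.0
```

```bash
python3 - <<'E'
from h import *
s=observe(); p=s["ee_pos"]; print(s["time"],p,yawdeg(),s["grip_width"],s["contact_force"],d(p,[*unit(0,-80),p[2]]))
t=grab("top","i"); s=grab("scene","i")
tip=np.array([p[0],p[1],p[2]-121.9]); print("tip px",proj("scene",tip),"foot",proj("scene",[*tip[:2],56]),"axis70",proj("scene",tip+[0,0,70]))
b=cv2.resize(s[160:250,250:330],(672,600)[:2] if 0 else (533,600),interpolation=2)
o=np.clip(b*2.2,0,255).astype(np.uint8); cv2.imwrite("pics/crop8.png",o)
E
```

```text
32.05 [539.45054836 -58.18130795 185.63028017] -4.068581135311678 23.706425916921365 [-1.32144667 -0.16477886 -0.20106195] [-0.3  0.5 -0. ]
tip px [[271.75280488 220.68921984]] foot [[271.77350079 222.5463382 ]] axis70 [[271.5548985  202.93037106]]
```

View pics/crop8.png

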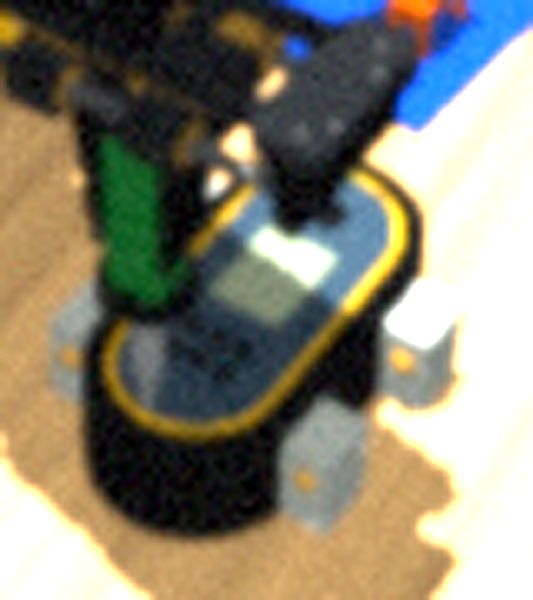

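```bash
python3 - <<'E'
from h import *
s=cv2.imread("pics/scene_i.png").astype(int)
for r in range(206,224): print(r,s[r,262:284].sum(1).tolist())
p=observe()["ee_pos"]
for h in(5,20,40,60): print(h,proj("scene",[p[0],p[1],p[2]-121.9+h]).round(2))
v,u=np.nonzero(hsv(s.astype(np.uint8),(40,80,20),(85,255,255))); k=(u>255)&(u<285)&(v>165)&(v<215); 
for r in range(185,204,3): q=u[k&(v==r)]; print(r,q.min(),q.max())
E
```

```text
206 [216, 217, 165, 104, 38, 20, 12, 11, 23, 35, 26, 11, 31, 20, 11, 22, 49, 61, 77, 79, 89, 93]
207 [221, 208, 176, 86, 46, 45, 41, 36, 25, 18, 24, 22, 18, 37, 36, 41, 46, 45, 64, 75, 74, 74]
208 [225, 184, 123, 70, 38, 47, 90, 79, 77, 55, 65, 52, 57, 63, 59, 53, 37, 47, 61, 68, 69, 71]
209 [202, 143, 70, 39, 32, 97, 114, 128, 124, 141, 123, 123, 106, 80, 71, 65, 47, 46, 45, 71, 47, 57]
210 [171, 113, 44, 30, 65, 113, 133, 130, 142, 155, 160, 141, 117, 83, 66, 76, 66, 59, 63, 53, 35, 41]
211 [143, 76, 21, 46, 91, 126, 113, 117, 148, 168, 175, 153, 129, 64, 46, 61, 75, 71, 58, 55, 56, 52]
212 [115, 55, 6, 53, 108, 130, 103, 124, 160, 160, 169, 162, 110, 69, 49, 45, 44, 50, 63, 52, 51, 46]
213 [110, 32, 31, 84, 137, 124, 104, 107, 155, 169, 163, 155, 127, 74, 49, 58, 47, 35, 41, 61, 59, 71]
214 [98, 32, 25, 76, 133, 124, 95, 114, 144, 166, 162, 162, 123, 80, 77, 77, 59, 36, 47, 63, 54, 51]
215 [102, 39, 15, 86, 137, 133, 100, 116, 141, 153, 168, 145, 111, 92, 66, 75, 69, 69, 55, 65, 52, 33]
216 [111, 32, 23, 66, 132, 130, 92, 99, 121, 153, 158, 138, 114, 93, 87, 72, 63, 80, 84, 70, 31
[... 178 characters left out ...]
92, 78, 75, 85, 73, 64, 69]
219 [111, 36, 8, 27, 53, 112, 135, 111, 109, 143, 136, 102, 87, 82, 72, 94, 74, 79, 88, 73, 79, 72]
220 [110, 54, 31, 23, 37, 75, 116, 127, 125, 133, 140, 97, 85, 81, 79, 79, 82, 78, 78, 83, 78, 83]
221 [127, 42, 27, 18, 27, 26, 72, 112, 142, 147, 133, 102, 84, 84, 80, 77, 74, 70, 79, 90, 84, 88]
222 [121, 42, 34, 13, 24, 26, 30, 73, 114, 156, 147, 136, 127, 108, 104, 100, 88, 91, 82, 83, 99, 106]
223 [113, 46, 9, 18, 31, 10, 20, 32, 59, 97, 123, 121, 146, 145, 130, 129, 112, 112, 107, 113, 132, 148]
5 [[271.77 219.46]]
20 [[271.73 215.77]]
40 [[271.67 210.74]]
60 [[271.62 205.56]]
185 265 273
188 265 273
191 265 273
194 265 273
197 266 273
200 265 278
203 267 276
```

The shaft axis is seen at column ≈272.0 against 271.7 predicted, with the tip near (272,220.5), so robot and scene camera agree to about 1 mm. I adopt a unit centre of (545.0, 21.9) and go back to the dot.

>>> send_rows([
  [-1,[0.01,-0.0044,-0.005],0],
  [-1,[0.01,-0.0044,0],0],
  [-1,[0.01,-0.0044,0],0],
  [-1,[0.01,-0.0044,0],0],
  [-1,[0.01,-0.0044,0],0],
  [-1,[0.01,-0.0044,0],0],
  [-1,[0.01,-0.0044,0],0],
  [-1,[0.01,-0.0043,0.005],0],
  [-1,[0,0,0.003],0],
  [-1,[0,0,0],0],
  [-1,[0,0,0],0],
  [-1,[0,0,0],0],
])

```text
time: 33.15
ee_pos: [510.6, 23.3, 182.5]
orientation: [0.732, 0.681, -0.0, 0.0]
contact_force: [-0.1, 0.7, -0.7]
grip_width: 23.8
grip_force: 30.0
```

```bash
sed -i 's/^U=.*/U=np.array([545.0,21.9]); YAW=-.071/' h.py; python3 - <<'E'
from h import *
s=observe(); p=s["ee_pos"]; print(s["time"],p,yawdeg(),s["grip_width"],s["contact_force"],d(p,[*unit(-35,0),178.8]))
im=grab("scene","j")
for n in["scene"]:
    m=hsv(im,(20,90,40),(34,255,255)); v,u=np.nonzero(m); P=plane(n,np.c_[u,v],56.); sel=np.abs(sdist(P,[545,21.9,-.071])-35)<7
    print(least_squares(lambda q:sdist(P[sel],q)-q[3],[545,22,-.07,35],loss="soft_l1").x.round(3))
# path: 240 steps in unit frame
def pt(l):
    l=l%400; h=np.pi*35
    seg=[(45,lambda s:(-35,-s)),(h,lambda s:(-35*np.cos(s/35),-45-35*np.sin(s/35))),(90,lambda s:(35,-45+s)),(h,lambda s:(35*np.cos(s/35),45+35*np.sin(s/35))),(45,lambda s:(-35,45-s))]
    for L,f in seg:
        if l<=L: return np.array(f(l))
        l-=L
    return np.array([-35,0.])
tot=2*np.pi*35+180; print(tot)
q=np.array([pt(x) for x in np.linspace(0,tot,241)[:-1]]+[np.array([-35.,0])])
# rows: tool x = unit y, tool y = unit x ; print rounded 0.1mm with error carry
e=np.zeros(2); out=[]
for i in range(240):
    w=q[i+1]-q[i]+e; r=w.round(1); e=w-r; out.append((r[1],r[0]))
for i in range(0,240,12): print(i//12," ".join(f"{a:g},{b:g}" for a,b in out[i:i+12]))
E
```

```text
33.15 [510.57188707  23.30626521 182.50936069] -4.120852464348377 23.80009991674876 [-0.08613244  0.70630722 -0.66456775] [ 1.  -0.6  3.7]
[ 5.44849e+02  2.16240e+01 -7.40000e-02  3.51580e+01]
399.9114857512855
0 -1.7,0 -1.6,0 -1.7,0 -1.7,0 -1.6,0 -1.7,0 -1.7,0 -1.6,0 -1.7,0 -1.7,0 -1.6,0 -1.7,0
1 -1.7,0 -1.6,0 -1.7,0 -1.7,0 -1.6,0 -1.7,0 -1.7,0 -1.6,0 -1.7,0 -1.7,0 -1.6,0 -1.7,0
2 -1.7,0 -1.6,0 -1.7,0 -1.7,0 -1.6,0.2 -1.7,0.2 -1.6,0.2 -1.6,0.4 -1.7,0.4 -1.5,0.5 -1.6,0.6 -1.5,0.7
3 -1.5,0.7 -1.5,0.8 -1.4,0.9 -1.4,0.9 -1.3,1 -1.3,1 -1.2,1.2 -1.2,1.1 -1.1,1.3 -1.1,1.3 -1,1.3 -0.9,1.4
4 -0.9,1.4 -0.8,1.5 -0.7,1.5 -0.7,1.5 -0.6,1.6 -0.5,1.5 -0.4,1.6 -0.4,1.7 -0.2,1.6 -0.2,1.7 -0.2,1.6 0,1.7
5 0,1.7 0.2,1.6 0.2,1.7 0.2,1.6 0.4,1.7 0.4,1.6 0.5,1.5 0.6,1.6 0.7,1.5 0.7,1.5 0.8,1.5 0.9,1.4
6 0.9,1.4 1,1.3 1.1,1.3 1.1,1.3 1.2,1.1 1.2,1.2 1.3,1 1.3,1 1.4,0.9 1.4,0.9 1.5,0.8 1.5,0.7
7 1.5,0.7 1.6,0.6 1.5,0.5 1.7,0.4 1.6,0.4 1.6,0.2 1.7,0.2 1.6,0.2 1.7,-0 1.7,-0 1.6,-0 1.7,-0
8 1.7,-0 1.6,-0 1.7,-0 1.7,-0 1.6,-0 1.7,-0 1.7,-0 1.6,-0 1.7,-0 1.7,-0 1.6,-0 1.7,-0
9 1.7,-0 1.6,-0 1.7,-0 1.7,-0 1.6,-0
[... 364 characters left out ...]
9 1.3,-1 1.3,-1 1.2,-1.2 1.2,-1.1 1.1,-1.3 1.1,-1.3 1,-1.3 0.9,-1.4
14 0.9,-1.4 0.8,-1.5 0.7,-1.5 0.7,-1.5 0.6,-1.6 0.5,-1.5 0.4,-1.6 0.4,-1.7 0.2,-1.6 0.2,-1.7 0.2,-1.6 -0,-1.7
15 -0,-1.7 -0.2,-1.6 -0.2,-1.7 -0.2,-1.6 -0.4,-1.7 -0.4,-1.6 -0.5,-1.5 -0.6,-1.6 -0.7,-1.5 -0.7,-1.5 -0.8,-1.5 -0.9,-1.4
16 -0.9,-1.4 -1,-1.3 -1.1,-1.3 -1.1,-1.3 -1.2,-1.1 -1.2,-1.2 -1.3,-1 -1.3,-1 -1.4,-0.9 -1.4,-0.9 -1.5,-0.8 -1.5,-0.7
17 -1.5,-0.7 -1.6,-0.6 -1.5,-0.5 -1.7,-0.4 -1.6,-0.4 -1.6,-0.2 -1.7,-0.2 -1.6,-0.2 -1.7,0 -1.7,0 -1.6,0 -1.7,0
18 -1.7,0 -1.6,0 -1.7,0 -1.7,0 -1.6,0 -1.7,0 -1.7,0 -1.6,0 -1.7,0 -1.7,0 -1.6,0 -1.7,0
19 -1.7,0 -1.6,0 -1.7,0 -1.7,0 -1.6,0 -1.7,0 -1.7,0 -1.6,0 -1.7,0 -1.7,0 -1.6,0 -1.7,0
```

>>> send_rows([
  [-1,[0.0005,-0.0003,0.001],0],
  [-1,[0.0005,-0.0003,0.001],0],
  [-1,[0,0,0.0005],0],
  [-1,[0,0,0.0005],0],
  [-1,[0,0,0],0],
  [-1,[0,0,0],0],
  [-1,[0,0,0],0],
  [-1,[0,0,0],0],
])

```text
time: 33.87
ee_pos: [509.8, 24.7, 179.6]
orientation: [0.732, 0.681, -0.0, 0.0]
contact_force: [-0.3, 1.2, -2.0]
grip_width: 23.9
grip_force: 30.0
```

```bash
python3 - <<'E'
from h import *
s=observe(); p=s["ee_pos"]; print(s["time"],p,yawdeg(),s["contact_force"],d(p,[*unit(-35,0),178.8]))
E
```

```text
33.8667 [509.80970078  24.7320937  179.64426154] -4.097422129334864 [-0.27683141  1.23842803 -1.968475  ] [-0.3  0.3  0.8]
```

>>> send_rows([
  [-1,[0,0.0003,0.0004],0],
  [-1,[0,0,0.0003],0],
  [-1,[0,0,0],0],
  [-1,[0,0,0],0],
  [-1,[0,0,0],0],
  [-1,[0,0,0],0],
])

```text
time: 34.37
ee_pos: [510.1, 24.7, 178.9]
orientation: [0.732, 0.681, -0.0, 0.0]
contact_force: [-0.2, 0.2, -1.0]
grip_width: 23.8
grip_force: 30.0
```

>>> send_rows([
  [-1,[-0.0017,0,0],0],
  [-1,[-0.0016,0,0],0],
  [-1,[-0.0017,0,0],0],
  [-1,[-0.0017,0,0],0],
  [-1,[-0.0016,0,0],0],
  [-1,[-0.0017,0,0],0],
  [-1,[-0.0017,0,0],0],
  [-1,[-0.0016,0,0],0],
  [-1,[-0.0017,0,0],0],
  [-1,[-0.0017,0,0],0],
  [-1,[-0.0016,0,0],0],
  [-1,[-0.0017,0,0],0],
])

```text
time: 35.37
ee_pos: [508.7, 4.6, 178.9]
orientation: [0.732, 0.681, -0.0, 0.0]
contact_force: [-0.5, 0.2, -1.5]
grip_width: 23.7
grip_force: 30.0
```

```bash
cat > chk.py <<'E'
from h import *
import sys
s=observe(); p=s["ee_pos"]; c,n=np.cos(YAW),np.sin(YAW); q=p[:2]-U; x,y=c*q[0]+n*q[1],-n*q[0]+c*q[1]
print(s["time"],"unit xy",round(x,2),round(y,2),"dist",np.hypot(x,max(abs(y)-45,0)).round(2),"tipz",round(p[2]-121.9,2),s["contact_force"].round(1),yawdeg().round(2),s["grip_width"].round(1))
E
python3 chk.py
```

```text
Traceback (most recent call last):
  File "chk.py", line 4, in <module>
    print(s["time"],"unit xy",round(x,2),round(y,2),"dist",np.hypot(x,max(abs(y)-45,0)).round(2),"tipz",round(p[2]-121.9,2),s["contact_force"].round(1),yawdeg().round(2),s["grip_width"].round(1))
                                                                                                                                                                          ^^^^^^^^^^^^^^^^^^^^^
AttributeError: 'float' object has no attribute 'round'
```

>>> send_rows([
  [-1,[-0.0017,0,0],0],
  [-1,[-0.0016,0,0],0],
  [-1,[-0.0017,0,0],0],
  [-1,[-0.0017,0,0],0],
  [-1,[-0.0016,0,0],0],
  [-1,[-0.0017,0,0],0],
  [-1,[-0.0017,0,0],0],
  [-1,[-0.0016,0,0],0],
  [-1,[-0.0017,0,0],0],
  [-1,[-0.0017,0,0],0],
  [-1,[-0.0016,0,0],0],
  [-1,[-0.0017,0,0],0],
])

```text
time: 36.37
ee_pos: [507.2, -15.3, 178.9]
orientation: [0.732, 0.681, -0.0, 0.0]
contact_force: [0.1, -0.6, -1.3]
grip_width: 24.1
grip_force: 30.0
```

>>> send_rows([
  [-1,[-0.0017,0,0],0],
  [-1,[-0.0016,0,0],0],
  [-1,[-0.0017,0,0],0],
  [-1,[-0.0017,0,0],0],
  [-1,[-0.0016,0.0002,0],0],
  [-1,[-0.0017,0.0002,0],0],
  [-1,[-0.0016,0.0002,0],0],
  [-1,[-0.0016,0.0004,0],0],
  [-1,[-0.0017,0.0004,0],0],
  [-1,[-0.0015,0.0005,0],0],
  [-1,[-0.0016,0.0006,0],0],
  [-1,[-0.0015,0.0007,0],0],
])

```text
time: 37.37
ee_pos: [509.1, -35.0, 178.9]
orientation: [0.732, 0.681, -0.0, 0.0]
contact_force: [-0.7, -0.6, -1.6]
grip_width: 23.7
grip_force: 30.0
```

>>> send_rows([
  [-1,[-0.0015,0.0007,0],0],
  [-1,[-0.0015,0.0008,0],0],
  [-1,[-0.0014,0.0009,0],0],
  [-1,[-0.0014,0.0009,0],0],
  [-1,[-0.0013,0.001,0],0],
  [-1,[-0.0013,0.001,0],0],
  [-1,[-0.0012,0.0012,0],0],
  [-1,[-0.0012,0.0011,0],0],
  [-1,[-0.0011,0.0013,0],0],
  [-1,[-0.0011,0.0013,0],0],
  [-1,[-0.001,0.0013,0],0],
  [-1,[-0.0009,0.0014,0],0],
])

```text
time: 38.37
ee_pos: [521.0, -50.8, 178.9]
orientation: [0.732, 0.681, -0.0, 0.0]
contact_force: [-0.3, -0.1, -1.0]
grip_width: 23.8
grip_force: 30.0
```

```bash
sed -i 's/,s\["grip_width"\].round(1)//' chk.py; python3 chk.py; python3 - <<'E'
from h import *
s=grab("scene","k"); p=observe()["ee_pos"]; print(proj("scene",[p[0],p[1],57]),proj("scene",[p[0],p[1],127]))
b=cv2.resize(s[170:245,250:320],(560,600),interpolation=2)
cv2.imwrite("pics/crop9.png",np.clip(b*2.2,0,255).astype(np.uint8))
E
```

```text
38.3667 unit xy -18.8 -74.2 dist 34.73 tipz 57.02 [-0.3 -0.1 -1. ] -4.1
[[267.2216355 217.8091246]] [[266.80123809 200.16121032]]
```

View pics/crop9.png

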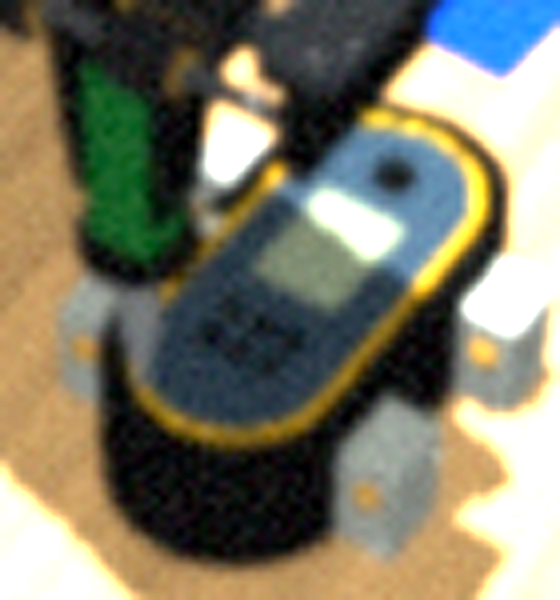

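The tip at crop (143,388) sits right on the yellow line. Continuing round.

>>> send_rows([
  [-1,[-0.0009,0.0014,0],0],
  [-1,[-0.0008,0.0015,0],0],
  [-1,[-0.0007,0.0015,0],0],
  [-1,[-0.0007,0.0015,0],0],
  [-1,[-0.0006,0.0016,0],0],
  [-1,[-0.0005,0.0015,0],0],
  [-1,[-0.0004,0.0016,0],0],
  [-1,[-0.0004,0.0017,0],0],
  [-1,[-0.0002,0.0016,0],0],
  [-1,[-0.0002,0.0017,0],0],
  [-1,[-0.0002,0.0016,0],0],
  [-1,[0,0.0017,0],0],
])

```text
time: 39.42
ee_pos: [539.4, -57.6, 178.9]
orientation: [0.732, 0.681, -0.0, 0.0]
contact_force: [0.6, 0.5, -1.6]
grip_width: 24.0
grip_force: 30.0
```

>>> send_rows([
  [-1,[0,0.0017,0],0],
  [-1,[0.0002,0.0016,0],0],
  [-1,[0.0002,0.0017,0],0],
  [-1,[0.0002,0.0016,0],0],
  [-1,[0.0004,0.0017,0],0],
  [-1,[0.0004,0.0016,0],0],
  [-1,[0.0005,0.0015,0],0],
  [-1,[0.0006,0.0016,0],0],
  [-1,[0.0007,0.0015,0],0],
  [-1,[0.0007,0.0015,0],0],
  [-1,[0.0008,0.0015,0],0],
  [-1,[0.0009,0.0014,0],0],
])

```text
time: 40.42
ee_pos: [558.7, -53.3, 178.9]
orientation: [0.732, 0.681, -0.0, 0.0]
contact_force: [-0.2, 0.2, -1.0]
grip_width: 24.1
grip_force: 30.0
```

>>> send_rows([
  [-1,[0.0009,0.0014,0],0],
  [-1,[0.001,0.0013,0],0],
  [-1,[0.0011,0.0013,0],0],
  [-1,[0.0011,0.0013,0],0],
  [-1,[0.0012,0.0011,0],0],
  [-1,[0.0012,0.0012,0],0],
  [-1,[0.0013,0.001,0],0],
  [-1,[0.0013,0.001,0],0],
  [-1,[0.0014,0.0009,0],0],
  [-1,[0.0014,0.0009,0],0],
  [-1,[0.0015,0.0008,0],0],
  [-1,[0.0015,0.0007,0],0],
])

```text
time: 41.42
ee_pos: [572.6, -39.3, 178.9]
orientation: [0.732, 0.681, -0.0, 0.0]
contact_force: [-0.9, -0.1, -1.1]
grip_width: 24.0
grip_force: 30.0
```

>>> send_rows([
  [-1,[0.0015,0.0007,0],0],
  [-1,[0.0016,0.0006,0],0],
  [-1,[0.0015,0.0005,0],0],
  [-1,[0.0017,0.0004,0],0],
  [-1,[0.0016,0.0004,0],0],
  [-1,[0.0016,0.0002,0],0],
  [-1,[0.0017,0.0002,0],0],
  [-1,[0.0016,0.0002,0],0],
  [-1,[0.0017,0,0],0],
  [-1,[0.0017,0,0],0],
  [-1,[0.0016,0,0],0],
  [-1,[0.0017,0,0],0],
])

```text
time: 42.42
ee_pos: [577.1, -20.0, 178.9]
orientation: [0.732, 0.681, -0.0, 0.0]
contact_force: [0.2, 0.1, -1.6]
grip_width: 24.0
grip_force: 30.0
```

```bash
python3 chk.py; python3 - <<'E'
from h import *
s=grab("scene","l"); t=grab("top","l")
b=cv2.resize(s[170:245,250:320],(560,600),interpolation=2)
cv2.imwrite("pics/crop10.png",np.clip(b*2.2,0,255).astype(np.uint8))
E
```

```text
42.4167 unit xy 34.95 -39.57 dist 34.95 tipz 57.01 [ 0.2  0.1 -1.6] -4.1
```

View pics/crop10.png

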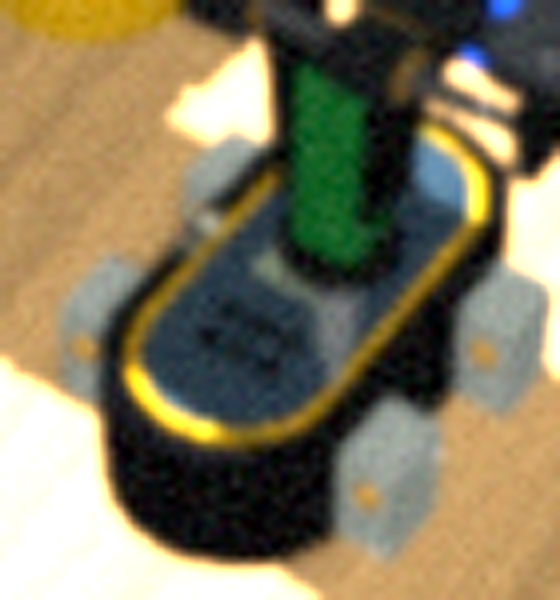

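The tip at crop (342,385) is again on the yellow line. Next come the +x run and the +y end.

>>> send_rows([
  [-1,[0.0017,0,0],0],
  [-1,[0.0016,0,0],0],
  [-1,[0.0017,0,0],0],
  [-1,[0.0017,0,0],0],
  [-1,[0.0016,0,0],0],
  [-1,[0.0017,0,0],0],
  [-1,[0.0017,0,0],0],
  [-1,[0.0016,0,0],0],
  [-1,[0.0017,0,0],0],
  [-1,[0.0017,0,0],0],
  [-1,[0.0016,0,0],0],
  [-1,[0.0017,0,0],0],
])

```text
time: 43.52
ee_pos: [578.5, -0.1, 178.9]
orientation: [0.732, 0.681, -0.0, 0.0]
contact_force: [0.5, -0.2, -0.8]
grip_width: 24.0
grip_force: 30.0
```

>>> send_rows([
  [-1,[0.0017,0,0],0],
  [-1,[0.0016,0,0],0],
  [-1,[0.0017,0,0],0],
  [-1,[0.0017,0,0],0],
  [-1,[0.0016,0,0],0],
  [-1,[0.0017,0,0],0],
  [-1,[0.0017,0,0],0],
  [-1,[0.0016,0,0],0],
  [-1,[0.0017,0,0],0],
  [-1,[0.0017,0,0],0],
  [-1,[0.0016,0,0],0],
  [-1,[0.0017,0,0],0],
])

```text
time: 44.52
ee_pos: [579.9, 19.9, 178.9]
orientation: [0.732, 0.681, -0.0, 0.0]
contact_force: [0.1, -0.8, -1.3]
grip_width: 24.0
grip_force: 30.0
```

>>> send_rows([
  [-1,[0.0017,0,0],0],
  [-1,[0.0016,0,0],0],
  [-1,[0.0017,0,0],0],
  [-1,[0.0017,0,0],0],
  [-1,[0.0016,0,0],0],
  [-1,[0.0017,0,0],0],
  [-1,[0.0017,0,0],0],
  [-1,[0.0016,0,0],0],
  [-1,[0.0017,0,0],0],
  [-1,[0.0017,0,0],0],
  [-1,[0.0016,0,0],0],
  [-1,[0.0017,0,0],0],
])

```text
time: 45.52
ee_pos: [581.3, 39.8, 178.9]
orientation: [0.732, 0.681, -0.0, 0.0]
contact_force: [0.1, -0.2, -1.9]
grip_width: 23.8
grip_force: 30.0
```

>>> send_rows([
  [-1,[0.0017,0,0],0],
  [-1,[0.0016,0,0],0],
  [-1,[0.0017,0,0],0],
  [-1,[0.0017,0,0],0],
  [-1,[0.0016,0,0],0],
  [-1,[0.0017,0,0],0],
  [-1,[0.0017,0,0],0],
  [-1,[0.0016,0,0],0],
  [-1,[0.0017,0,0],0],
  [-1,[0.0017,0,0],0],
  [-1,[0.0016,0,0],0],
  [-1,[0.0017,0,0],0],
])

```text
time: 46.52
ee_pos: [582.8, 59.8, 178.9]
orientation: [0.732, 0.681, -0.0, 0.0]
contact_force: [-0.7, -0.1, -1.2]
grip_width: 23.8
grip_force: 30.0
```

```bash
python3 chk.py
```

```text
46.5167 unit xy 35.01 40.44 dist 35.01 tipz 57.03 [-0.7 -0.1 -1.2] -4.1
```

>>> send_rows([
  [-1,[0.0017,0,0],0],
  [-1,[0.0016,0,0],0],
  [-1,[0.0017,0,0],0],
  [-1,[0.0017,0,0],0],
  [-1,[0.0016,-0.0002,0],0],
  [-1,[0.0017,-0.0002,0],0],
  [-1,[0.0016,-0.0002,0],0],
  [-1,[0.0016,-0.0004,0],0],
  [-1,[0.0017,-0.0004,0],0],
  [-1,[0.0015,-0.0005,0],0],
  [-1,[0.0016,-0.0006,0],0],
  [-1,[0.0015,-0.0007,0],0],
])

```text
time: 47.52
ee_pos: [580.9, 79.4, 178.9]
orientation: [0.732, 0.681, -0.0, 0.0]
contact_force: [0.5, -0.1, -0.5]
grip_width: 24.1
grip_force: 30.0
```

>>> send_rows([
  [-1,[0.0015,-0.0007,0],0],
  [-1,[0.0015,-0.0008,0],0],
  [-1,[0.0014,-0.0009,0],0],
  [-1,[0.0014,-0.0009,0],0],
  [-1,[0.0013,-0.001,0],0],
  [-1,[0.0013,-0.001,0],0],
  [-1,[0.0012,-0.0012,0],0],
  [-1,[0.0012,-0.0011,0],0],
  [-1,[0.0011,-0.0013,0],0],
  [-1,[0.0011,-0.0013,0],0],
  [-1,[0.001,-0.0013,0],0],
  [-1,[0.0009,-0.0014,0],0],
])

```text
time: 48.52
ee_pos: [569.0, 95.2, 178.9]
orientation: [0.732, 0.681, -0.0, 0.0]
contact_force: [-0.3, -0.3, -1.4]
grip_width: 24.0
grip_force: 30.0
```

>>> send_rows([
  [-1,[0.0009,-0.0014,0],0],
  [-1,[0.0008,-0.0015,0],0],
  [-1,[0.0007,-0.0015,0],0],
  [-1,[0.0007,-0.0015,0],0],
  [-1,[0.0006,-0.0016,0],0],
  [-1,[0.0005,-0.0015,0],0],
  [-1,[0.0004,-0.0016,0],0],
  [-1,[0.0004,-0.0017,0],0],
  [-1,[0.0002,-0.0016,0],0],
  [-1,[0.0002,-0.0017,0],0],
  [-1,[0.0002,-0.0016,0],0],
  [-1,[0,-0.0017,0],0],
])

```text
time: 49.52
ee_pos: [550.6, 102.0, 178.9]
orientation: [0.732, 0.681, 0.0, 0.0]
contact_force: [-0.4, 1.0, -1.4]
grip_width: 24.0
grip_force: 30.0
```

>>> send_rows([
  [-1,[0,-0.0017,0],0],
  [-1,[-0.0002,-0.0016,0],0],
  [-1,[-0.0002,-0.0017,0],0],
  [-1,[-0.0002,-0.0016,0],0],
  [-1,[-0.0004,-0.0017,0],0],
  [-1,[-0.0004,-0.0016,0],0],
  [-1,[-0.0005,-0.0015,0],0],
  [-1,[-0.0006,-0.0016,0],0],
  [-1,[-0.0007,-0.0015,0],0],
  [-1,[-0.0007,-0.0015,0],0],
  [-1,[-0.0008,-0.0015,0],0],
  [-1,[-0.0009,-0.0014,0],0],
])

```text
time: 50.52
ee_pos: [531.3, 97.7, 178.9]
orientation: [0.732, 0.681, -0.0, 0.0]
contact_force: [-0.2, 0.4, -1.2]
grip_width: 23.8
grip_force: 30.0
```

>>> send_rows([
  [-1,[-0.0009,-0.0014,0],0],
  [-1,[-0.001,-0.0013,0],0],
  [-1,[-0.0011,-0.0013,0],0],
  [-1,[-0.0011,-0.0013,0],0],
  [-1,[-0.0012,-0.0011,0],0],
  [-1,[-0.0012,-0.0012,0],0],
  [-1,[-0.0013,-0.001,0],0],
  [-1,[-0.0013,-0.001,0],0],
  [-1,[-0.0014,-0.0009,0],0],
  [-1,[-0.0014,-0.0009,0],0],
  [-1,[-0.0015,-0.0008,0],0],
  [-1,[-0.0015,-0.0007,0],0],
])

```text
time: 51.52
ee_pos: [517.4, 83.7, 178.9]
orientation: [0.732, 0.681, -0.0, 0.0]
contact_force: [0.2, -0.5, -1.0]
grip_width: 24.0
grip_force: 30.0
```

```bash
python3 chk.py
```

```text
51.5167 unit xy -31.86 59.65 dist 35.07 tipz 57.0 [ 0.2 -0.5 -1. ] -4.1
```

>>> send_rows([
  [-1,[-0.0015,-0.0007,0],0],
  [-1,[-0.0016,-0.0006,0],0],
  [-1,[-0.0015,-0.0005,0],0],
  [-1,[-0.0017,-0.0004,0],0],
  [-1,[-0.0016,-0.0004,0],0],
  [-1,[-0.0016,-0.0002,0],0],
  [-1,[-0.0017,-0.0002,0],0],
  [-1,[-0.0016,-0.0002,0],0],
  [-1,[-0.0017,0,0],0],
  [-1,[-0.0017,0,0],0],
  [-1,[-0.0016,0,0],0],
  [-1,[-0.0017,0,0],0],
])

```text
time: 52.52
ee_pos: [513.0, 64.4, 178.9]
orientation: [0.732, 0.681, 0.0, 0.0]
contact_force: [0.3, -0.1, -1.5]
grip_width: 23.9
grip_force: 30.0
```

>>> send_rows([
  [-1,[-0.0017,0,0],0],
  [-1,[-0.0016,0,0],0],
  [-1,[-0.0017,0,0],0],
  [-1,[-0.0017,0,0],0],
  [-1,[-0.0016,0,0],0],
  [-1,[-0.0017,0,0],0],
  [-1,[-0.0017,0,0],0],
  [-1,[-0.0016,0,0],0],
  [-1,[-0.0017,0,0],0],
  [-1,[-0.0017,0,0],0],
  [-1,[-0.0016,0,0],0],
  [-1,[-0.0017,0,0],0],
])

```text
time: 53.52
ee_pos: [511.5, 44.5, 178.9]
orientation: [0.732, 0.681, -0.0, 0.0]
contact_force: [-1.2, -0.1, -1.4]
grip_width: 23.6
grip_force: 30.0
```

>>> send_rows([
  [-1,[-0.0017,0,0],0],
  [-1,[-0.0016,0,0],0],
  [-1,[-0.0017,0,0],0],
  [-1,[-0.0017,0,0],0],
  [-1,[-0.0016,0,0],0],
  [-1,[-0.0017,0,0],0],
  [-1,[-0.0017,0,0],0],
  [-1,[-0.0016,0,0],0],
  [-1,[-0.0017,0,0],0],
  [-1,[-0.0017,0,0],0],
  [-1,[-0.0016,0,0],0],
  [-1,[-0.0017,0,0],0],
])

```text
time: 54.52
ee_pos: [510.1, 24.5, 178.9]
orientation: [0.732, 0.681, -0.0, 0.0]
contact_force: [0.2, 0.2, -1.9]
grip_width: 23.8
grip_force: 30.0
```

>>> send_rows([
  [-1,[-0.0017,0,0],0],
  [-1,[-0.0013,0,0],0],
  [-1,[0,0,0],0],
  [-1,[0,0,0],0],
])

```text
time: 54.85
ee_pos: [509.9, 21.7, 178.9]
orientation: [0.732, 0.681, -0.0, 0.0]
contact_force: [-1.5, 0.0, -1.3]
grip_width: 24.0
grip_force: 30.0
```

```bash
python3 chk.py
```

```text
54.85 unit xy -35.01 -2.74 dist 35.01 tipz 57.02 [-1.5  0.  -1.3] -4.11
```

The loop is closed. I lift, return above the stand (TCP 514.4, −290.5) and turn back to −8°.

>>> send_rows([
  [-1,[0,0,-0.005],0],
  [-1,[0,0,-0.015],0],
  [-1,[0,0,-0.025],0],
  [-1,[0,0,-0.025],0],
  [-1,[0,0,-0.005],0],
  [-1,[0,0,0],3.9],
  [-1,[0,0,0],0],
  [-1,[0,0,0],0],
])

```text
time: 55.52
ee_pos: [509.6, 21.8, 253.6]
orientation: [0.754, 0.657, -0.0, -0.0]
contact_force: [0.5, -0.3, -0.7]
grip_width: 23.9
grip_force: 30.0
```

```bash
python3 -c "
from h import *
p=observe()['ee_pos'];print(p,yawdeg(),d(p,[514.4,-290.5,p[2]]))"
```

```text
[509.6362431   21.77636374 253.56411747] -7.903207397463305 [-308.7   47.7    0. ]
```

>>> send_rows([
  [-1,[-0.0281,0.0043,0],0],
  [-1,[-0.0281,0.0043,0],0],
  [-1,[-0.0281,0.0043,0],0],
  [-1,[-0.0281,0.0043,0],0],
  [-1,[-0.0281,0.0043,0],0],
  [-1,[-0.0281,0.0043,0],0],
  [-1,[-0.0281,0.0043,0],0],
  [-1,[-0.0281,0.0043,0],0],
  [-1,[-0.0281,0.0043,0],0],
  [-1,[-0.0281,0.0043,0],0],
  [-1,[-0.0277,0.0047,0],0],
])

```text
time: 56.43
ee_pos: [513.8, -292.0, 253.1]
orientation: [0.754, 0.657, -0.0, -0.001]
contact_force: [0.9, 0.0, -0.5]
grip_width: 24.0
grip_force: 30.0
```

>>> send_rows([
  [-1,[0,0,0.02],0],
  [-1,[0,0,0.01],0],
  [-1,[0,0,0],0],
  [-1,[0,0,0],0],
  [-1,[0,0,0],0],
  [-1,[0,0,0],0],
  [-1,[0,0,0],0],
  [-1,[0,0,0],0],
])

```text
time: 57.1
ee_pos: [514.4, -290.3, 224.6]
orientation: [0.754, 0.656, 0.0, 0.0]
contact_force: [0.4, 0.6, -1.1]
grip_width: 23.8
grip_force: 30.0
```

```bash
python3 -c "
from h import *
p=observe()['ee_pos'];print(p,yawdeg(),d(p,[514.4,-290.5,129.9]))
s=grab('scene','m');cv2.imwrite('pics/crop11.png',np.clip(cv2.resize(s[210:320,170:260],(490,600),interpolation=2)*2.0,0,255).astype(np.uint8))"
```

```text
[ 514.37163355 -290.33309012  224.56067847] -7.958920016648477 [-0.1 -0.  94.7]
```

View pics/crop11.png

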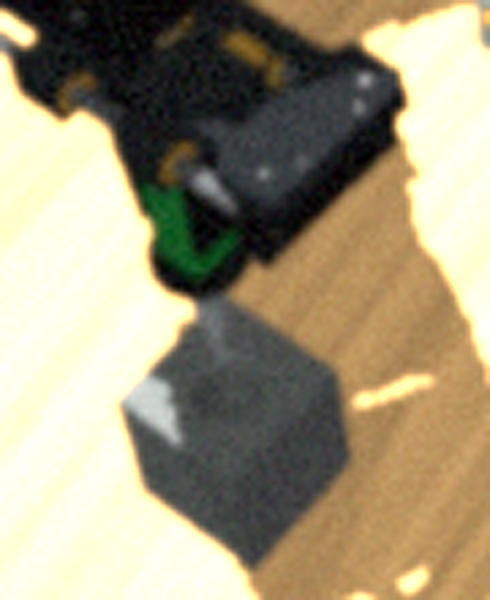

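The probe hangs above the hole, with its tip about 25 mm over the mouth and the position matching the pick-up pose. Lowering 94.7 mm, gently at the end.

>>> send_rows([
  [-1,[0,0,0.01],0],
  [-1,[0,0,0.012],0],
  [-1,[0,0,0.012],0],
  [-1,[0,0,0.012],0],
  [-1,[0,0,0.012],0],
  [-1,[0,0,0.012],0],
  [-1,[0,0,0.01],0],
  [-1,[0,0,0.006],0],
  [-1,[0,0,0.003],0],
  [-1,[0,0,0.002],0],
  [-1,[0,0,0.001],0],
  [-1,[0,0,0],0],
])

```text
time: 58.15
ee_pos: [514.3, -290.7, 132.2]
orientation: [0.755, 0.656, 0.0, 0.0]
contact_force: [-0.7, 0.4, -1.3]
grip_width: 23.4
grip_force: 30.0
```

>>> send_rows([
  [-1,[0,0,0.001],0],
  [-1,[0,0,0.001],0],
  [-1,[0,0,0],0],
  [-1,[0,0,0],0],
])

```text
time: 58.48
ee_pos: [514.2, -290.6, 130.1]
orientation: [0.755, 0.656, -0.0, 0.0]
contact_force: [-0.0, 0.3, -1.1]
grip_width: 23.5
grip_force: 30.0
```

Just 0.2 mm above seated. I release, let it settle, and go straight up.

>>> send_rows([
  [-1,[0,0,0.0003],0],
  [-1,[0,0,0],0],
  [-0.1,[0,0,0],0],
  [-0.1,[0,0,0],0],
  [0.1,[0,0,0],0],
  [0.2,[0,0,0],0],
  [0.2,[0,0,-0.01],0],
  [0.2,[0,0,-0.02],0],
  [0.2,[0,0,-0.03],0],
  [0.2,[0,0,-0.04],0],
  [0.2,[0,0,-0.04],0],
  [0.2,[0,0,-0.02],0],
])

```text
time: 59.48
ee_pos: [514.7, -291.0, 295.3]
orientation: [0.755, 0.656, 0.001, 0.003]
contact_force: [0.2, 0.8, 0.2]
grip_width: 57.0
grip_force: 0.0
```

>>> send_rows([
  [0.2,[-0.04,-0.03,0],0],
  [0.2,[-0.04,-0.03,0],0],
  [0.2,[-0.04,-0.03,0],0],
  [0.2,[-0.03,-0.01,0],0],
  [0.2,[0,0,0],0],
  [0.2,[0,0,0],0],
  [0.2,[0,0,0],0],
])

```text
time: 60.07
ee_pos: [411.9, -407.2, 290.0]
orientation: [0.755, 0.656, 0.0, 0.0]
contact_force: [-0.1, 1.1, 0.3]
grip_width: 57.2
grip_force: 0.0
```

```bash
python3 - <<'E'
from h import *
s=observe(); print(s["time"],s["ee_pos"])
t=grab("top","n"); s=grab("scene","n")
for n,im in(("scene",s),("top",t)): print(n,blobs(hsv(im,(5,170,50),(14,255,255))[60:250,100:400],30),blobs(hsv(im,(40,90,25),(85,255,255)),20))
a=cv2.resize(t[130:280,100:440],(780,344),interpolation=2)[:, :]; b=cv2.resize(s[100:320,180:380],(227,250),interpolation=2); c=cv2.resize(s[245:315,185:240],(196,250),interpolation=2); e=cv2.resize(s[110:190,265:365],(312,250),interpolation=2)
o=np.zeros((596,780,3),np.uint8); o[:344]=a; o[345:595,:227]=b; o[345:595,235:431]=c; o[345:595,440:752]=e; cv2.imwrite("pics/crop12.png",o)
E
```

```text
60.0667 [ 411.93708837 -407.19592503  290.04659683]
scene [([203, 53, 14, 24, 183], [211.0, 64.3]), ([184, 69, 15, 25, 193], [192.4, 80.8]), ([206, 80, 29, 33, 347], [220.2, 94.9])] [([200, 260, 18, 25, 285], [208.9, 271.7])]
top [([66, 128, 32, 32, 359], [83.1, 141.9]), ([31, 171, 24, 14, 171], [43.7, 176.1]), ([72, 175, 20, 15, 162], [82.0, 180.5])] [([389, 200, 12, 10, 49], [393.5, 205.7])]
```

View pics/crop12.png

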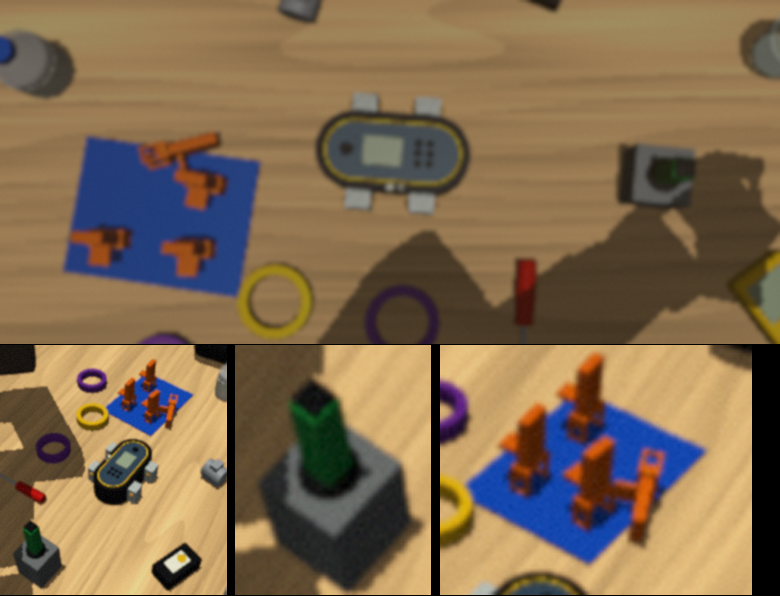

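The probe is back in its stand, but the first clip has been knocked over. It now lies on its side at the mat's +x edge (top px ≈162–196, 189–200; scene px ≈329–333, 147–171), with its fin end off the mat. It needs mending, so I measure it by numbers.

```bash
python3 - <<'E'
from h import *
t=cv2.imread("pics/top_n.png"); s=cv2.imread("pics/scene_n.png")
def asc(im,x0,x1,y0,y1):
    H=cv2.cvtColor(im,cv2.COLOR_BGR2HSV)[y0:y1,x0:x1]
    print("x0",x0)
    for i,r in enumerate(H): print(y0+i,"".join(("#" if p[2]>130 else "o" if p[2]>95 else "+") if (p[0]<=13 and p[1]>165) else "~" if 100<p[0]<128 and p[1]>120 else "." for p in r))
asc(t,155,205,184,226); asc(s,300,350,134,180)
E
```

```text
x0 155
184 ..................................................
185 ..................................................
186 ..................................................
187 ..................................................
188 ...................................###o...........
189 ...............................########o..........
190 ...........................############o..........
191 .......................################o..........
192 ............#####ooo################ooo+..........
193 ~~~~......#####..oo#############oooo+++...........
194 ~~~~........o##..###########oooo++++..............
195 ~~~~........o###.########ooo++....................
196 ~~~~~........#######ooooo++.......................
197 ~~~~~.........####ooooooo.....~~~~................
198 ~~~~~...ooo...###oo+++o#o..~~~~~~~~~~.............
199 ~~~~~...oooo...oooo+...#o..~~~~~~~~~~~~~~~~~~.....
200 ~~~~~~...ooo....ooo.....o..~~~~~~~~~~~~~~~~~~~~~~~
201 ~~~~~~....oo............#o.~~~~~~~~~~~~~~~~~~~~~~~
202 ~~~~~~~.............~~..#o..~~~~~~~~~~~~~~~~~~~~~~
203 ~~~~~~~~~........~~~~...oo...~~~~~~~~~~~~~~~
[... 3053 characters left out ...]
.+..~~~~~~~~~~~~.+oo+...................
168 ~~~~~~~~~~...~~~~~~~~~~~...+++....................
169 ~~~~~~~~~~~~~~~~~~~~~~~...o+++....................
170 ~~~~~~~~~~~~~~~~~~~~~~....o+++....................
171 ~~~~~~~~~~~~~~~~~~~~~.....o+++....................
172 ~~~~~~~~~~~~~~~~~~~~.......+++....................
173 .~~~~~~~~~~~~~~~~~~...............................
174 ...~~~~~~~~~~~~~~~................................
175 .....~~~~~~~~~~~~.................................
176 .......~~~~~~~~~..................................
177 .........~~~~~~...................................
178 ...........~~~....................................
179 ..................................................
```

```bash
python3 - <<'E'
from h import *
A=plane("scene",[(331.5,150.5),(331,155.5),(330,160),(329,166.5)],43); print("scene",A.round(1).tolist())
B=plane("top",[(176,193.3),(184,191.6),(193,189.6)],43); print("top",B.round(1).tolist())
for P in(A[[0,-1]],B[[0,-1]]): v=P[1]-P[0]; print("dir",np.degrees(np.arctan2(v[1],v[0])),np.linalg.norm(v))
print("end tri",tri((329,167),(194,189.4)))
p=observe()["ee_pos"]; print(p,yawdeg()); print("clip2",mat(45,-50),"slot",mat(45,50))
c,s=np.cos(MY),np.sin(MY)
for P in np.vstack([A,B]): q=P[:2]-MAT; print("mat local",(c*q[0]+s*q[1]).round(1),(-s*q[0]+c*q[1]).round(1))
E
```

```text
scene [[550.1, 296.3, 43.0], [558.7, 274.2, 43.0], [564.7, 253.8, 43.0], [574.4, 225.9, 43.0]]
top [[556.1, 281.1, 43.0], [560.7, 259.2, 43.0], [566.1, 234.4, 43.0]]
dir -71.00827136407554 74.51526743343041
dir -78.0095551252853 47.73606731374817
end tri (array([569.52665016, 235.74833116,  30.14511054]), np.float64(2.946115847801385))
[ 412.5050866  -406.60732025  289.91652462] -7.929672674812812
clip2 [512.08870915 251.55407828] slot [525.14132837 350.69856442]
mat local 76.9 -0.6
mat local 88.2 -21.5
mat local 96.9 -40.9
mat local 110.1 -67.3
mat local 84.8 -14.9
mat local 92.2 -36.1
mat local 100.7 -59.9
```

The knocked clip's fin runs along ≈ −75°, and its centre is near (563.5, 252). The text only gives heights, so I keep the gripper body above clip 2's fin top (z 96) by taking the fin high, at TCP z ≈ 50.

```bash
python3 -c "
from h import *
p=observe()['ee_pos'];print(d(p,[563.5,252,190]))"
```

```text
[673.1  58.7  99.9]
```

>>> send_rows([
  [-0.1,[0.0374,0.0033,0],0],
  [-0.1,[0.0374,0.0033,0],0],
  [-0.1,[0.0374,0.0033,0],0],
  [-0.1,[0.0374,0.0033,0],0],
  [-0.1,[0.0374,0.0033,0],0],
  [-0.1,[0.0374,0.0033,0],0],
  [-0.1,[0.0374,0.0033,0],0],
  [-0.1,[0.0374,0.0033,0],0],
  [-0.1,[0.0374,0.0033,0],0],
])

```text
time: 60.92
ee_pos: [488.2, -75.4, 290.0]
orientation: [0.754, 0.657, 0.0, 0.0]
contact_force: [0.8, -1.2, 0.6]
grip_width: 42.6
grip_force: 0.0
```

>>> send_rows([
  [-0.1,[0.0374,0.0033,0],0],
  [-0.1,[0.0374,0.0033,0],0],
  [-0.1,[0.0374,0.0033,0],0],
  [-0.1,[0.0374,0.0033,0],0],
  [-0.1,[0.0374,0.0033,0],0],
  [-0.1,[0.0374,0.0033,0],0],
  [-0.1,[0.0374,0.0033,0],0],
  [-0.1,[0.0374,0.0033,0],0],
  [-0.1,[0.0374,0.0026,0],0],
])

```text
time: 61.67
ee_pos: [563.1, 254.2, 289.8]
orientation: [0.754, 0.657, 0.0, 0.0]
contact_force: [0.5, -1.0, 0.4]
grip_width: 42.9
grip_force: 0.0
```

>>> send_rows([
  [-0.1,[0,0,0.025],-5.75],
  [-0.1,[0,0,0.025],-5.75],
  [-0.1,[0,0,0.025],-5.75],
  [-0.1,[0,0,0.025],-5.75],
  [-0.1,[0,0,0],0],
  [-0.1,[0,0,0],0],
  [-0.1,[0,0,0],0],
  [-0.1,[0,0,0],0],
])

```text
time: 62.33
ee_pos: [564.2, 251.5, 191.5]
orientation: [0.609, 0.793, 0.001, 0.001]
contact_force: [0.1, -0.2, 0.2]
grip_width: 43.0
grip_force: 0.0
```

```bash
python3 -c "
from h import *
s=observe();p=s['ee_pos'];print(s['time'],p,yawdeg(),s['grip_width'],d(p,[563.5,252,50]))
s=grab('scene','o')
H=cv2.cvtColor(s,cv2.COLOR_BGR2HSV)[138:176,300:345]
for i,r in enumerate(H): print(138+i,''.join('#' if (q[0]<=13 and q[1]>165) else '~' if 100<q[0]<128 and q[1]>120 else '.' for q in r))"
```

```text
62.3333 [564.18646888 251.46935503 191.46970153] 14.895127963228143 42.96411270712096 [  0.7  -0.9 141.5]
138 ~~~~~~.......~~~~~~~~~~~~~~~~~~~~~~~~~.......
139 ~~~~~~.......~~~~~~~~~~~~~~~~~~~~~~~~~~~.....
140 ~~~~~~~~....~~~~....~~~~~~~~~~~~~~~~~~~~~~...
141 ~~~~~~~~~~~~~~...##..~~~~~~~~~~~~~~~~~~~~~~~~
142 ~~~~~~~~~~~~~..#####.~~~~~~~~~~~~~~~~~~~~~~~~
143 ~~~~~~~~~~~~..######.~~~~~~~~~...~~~~~~~~~~~~
144 ~~~~~~~~~~~..#######.~~~~~~~~........~~~~~~~~
145 ~~~~~~~~~~~.#######..~~~~~~~~~.......~~~~~~~~
146 ~~~~~~~~~~..#######.~~~~~~~~~~.~~~...~~~~~~~~
147 ~~~~~~~~~~..#######.~~~~~~~~~..~~~~.~~~~~~~~~
148 ~~~~~~~~...########.~~~~~~~~~.......~~~~~~~~~
149 ~~~~~~~..########.#.~~~~~~~~~.##....~~~~~~~~.
150 ~~~~~...###########.~~~~~~~~~.####..~~~~~~~..
151 ~~~~~.#############.~~~~~~~~..####.~~~~~~~...
152 ~~~~..#############.~~~~~~~~.#####.~~~~~~....
153 ~~~~~...###########.~~~~~~~~.#####.~~~~~.....
154 ~~~~~~~...#########..........#####.~~~~......
155 ~~~~~~~~~.########################.~~~.......
156 ~~~~~~~~~.########################.~~........
157 ~~~~~~~~..########################.~....
[... 205 characters left out ...]

162 ~~~~~~~.######.~~....~~~~~..####.............
163 ~~~~~~~.#..##.~~~~~..~~~~~.#####.............
164 ~~~~~~~.....#.~~~~~~~~~~~~.#####.............
165 ~~~~~~~.#...#.~~~~~~~~~~~~.####..............
166 ~~~~~~~.....#.~~~~~~~~~~~~.####..............
167 ~~~~~~~~...##.~~~~~~~~~~~..####..............
168 ~~~~~~~~~~...~~~~~~~~~~~..#####..............
169 ~~~~~~~~~~~..~~~~~~~~~~...#####..............
170 ~~~~~~~~~~~~~~~~~~~~~~....####...............
171 ~~~~~~~~~~~~~~~~~~~~~....#####...............
172 ~~~~~~~~~~~~~~~~~~~~......###................
173 .~~~~~~~~~~~~~~~~~~..........................
174 ...~~~~~~~~~~~~~~~...........................
175 .....~~~~~~~~~~~~............................
```

>>> send_rows([
  [-0.1,[0,0,0.035],0],
  [-0.1,[0,0,0.035],0],
  [-0.1,[0,0,0.03],0],
  [-0.1,[0,0,0.01],0],
  [-0.1,[0,0,0],0],
  [-0.1,[0,0,0.006],0],
  [-0.1,[0,0,0.004],0],
  [-0.1,[0,0,0.004],0],
  [-0.1,[0,0,0.003],0],
  [-0.1,[0,0,0],0],
  [-0.1,[0,0,0],0],
])

```text
time: 63.3
ee_pos: [563.8, 251.0, 62.9]
orientation: [0.609, 0.793, 0.0, 0.0]
contact_force: [-0.1, -0.5, 0.6]
grip_width: 42.6
grip_force: 0.0
```

>>> send_rows([
  [-0.1,[0,0,0.007],0],
  [-0.1,[0,0,0.006],0],
  [-0.1,[0,0,0],0],
  [-0.1,[0,0,0],0],
  [-1,[0,0,0],0],
  [-1,[0,0,0],0],
  [-1,[0,0,0],0],
  [-1,[0,0,0],0],
  [-1,[0,0,0],0],
  [-1,[0,0,0],0],
  [-1,[0,0,0],0],
])

```text
time: 64.22
ee_pos: [563.7, 251.0, 49.7]
orientation: [0.609, 0.793, 0.0, 0.0]
contact_force: [-0.1, -1.4, 0.0]
grip_width: 13.3
grip_force: 30.0
```

>>> send_rows([
  [-1,[0,0,-0.005],0],
  [-1,[0,0,-0.015],0],
  [-1,[0,0,-0.025],0],
  [-1,[0,0,-0.03],0],
  [-1,[0,0,-0.03],0],
  [-1,[0,0,-0.015],0],
  [-1,[0,0,0],5.6],
  [-1,[0,0,0],5.6],
  [-1,[0,0,0],5.6],
  [-1,[0,0,0],5.6],
  [-1,[0,0,0],0],
  [-1,[0,0,0],0],
])

```text
time: 65.22
ee_pos: [563.6, 250.9, 169.8]
orientation: [0.75, 0.661, 0.0, 0.0]
contact_force: [0.7, 0.5, -1.1]
grip_width: 13.9
grip_force: 30.0
```

```bash
python3 -c "
from h import *
s=observe();p=s['ee_pos'];print(s['time'],p,yawdeg(),s['grip_width'],mat(48,28),d(p,[*mat(48,28),p[2]]))
s=grab('scene','p')
H=cv2.cvtColor(s,cv2.COLOR_BGR2HSV)[85:165,295:355]
for i,r in enumerate(H): print(85+i,''.join('#' if (q[0]<=13 and q[1]>165 and q[2]>45) else '~' if 100<q[0]<128 and q[1]>120 else '.' for q in r))"
```

```text
65.2167 [563.63397305 250.93901944 169.83695263] -7.22263858399736 13.919103466605081 [525.24408673 328.49519889] [ 72.1 -47.8  -0. ]
85 ..........................~.~.....~...~.......~.............
86 .......................................~....~...............
87 ..................................~..........~..............
88 ..............................~.......~.....~...............
89 .....................~..~.......~.......~...................
90 .....................~~.............~~.....~.....~..........
91 ................~.................~...............~.........
92 ...............................~.......~.........~..........
93 .....................~.~.........~........~~................
94 ...................................~.....~..................
95 ........................~~.....~..~.~.........~.............
96 ..............~...............................~.............
97 ........................~.~~...............~................
98 ..............~...............~...........~.~..~.~..........
99 ...........................~..~.~..........~~...............
100 ..
[... 3518 characters left out ...]
~~..##########.~~~~~~~~~~~~~~~~~~~................
155 ~~~~~~~~~~~~~..##########.~~~~~~~~~~~~~~~~~.................
156 ~~~~~~~~~~~~~~.##########..~~~~~~~~~~~~~~~..................
157 ~~~~~~~~~~~~~~.###########.~~~~~~~~~~~~~~...................
158 ~~~~~~~~~~~~..###########..~~~~~~~~~~~~~....................
159 ~~~~~~~~~~~~.##########.#..~~~~~~~~~~~~.....................
160 ~~~~~~~~~~~~.############.~~~~~~~~~~~~......................
161 ~~~~~~~~~~~~.######....##.~~~~~~~~~~~.......................
162 ~~~~~~~~~~~~.#####..~~....~~~~~~~~~~........................
163 ~~~~~~~~~~~~.#..##.~~~~~.~~~~~~~~~~.........................
164 ~~~~~~~~~~~~.....#.~~~~~~~~~~~~~~~..........................
```

>>> send_rows([
  [-1,[0.024,-0.016,0],0],
  [-1,[0.024,-0.016,0],0],
  [-1,[0.024,-0.016,0],0],
  [-1,[0,0,0.02],0],
  [-1,[0,0,0.03],0],
  [-1,[0,0,0.03],0],
  [-1,[0,0,0.02],0],
  [-1,[0,0,0.01],0],
  [-1,[0,0,0],0],
  [-1,[0,0,0],0],
  [-1,[0,0,0],0],
])

```text
time: 66.18
ee_pos: [526.0, 328.8, 61.0]
orientation: [0.751, 0.66, 0.001, 0.0]
contact_force: [0.4, 0.4, -0.5]
grip_width: 13.8
grip_force: 30.0
```

>>> send_rows([
  [-1,[0,0,0.001],0],
  [-1,[0,0,0.001],0],
  [-1,[0,0,0.001],0],
  [-1,[0,0,0],0],
  [-1,[0,0,0],0],
])

```text
time: 66.6
ee_pos: [525.4, 328.5, 56.8]
orientation: [0.751, 0.66, 0.0, 0.0]
contact_force: [-0.3, 0.7, -0.9]
grip_width: 14.0
grip_force: 30.0
```

>>> send_rows([
  [-1,[0,0,0.001],0],
  [-1,[0,0,0.001],0],
  [-1,[0,0,0],0],
  [-1,[0,0,0],0],
])

```text
time: 66.93
ee_pos: [525.3, 328.5, 54.5]
orientation: [0.751, 0.66, -0.0, 0.0]
contact_force: [0.0, 0.2, -0.3]
grip_width: 13.8
grip_force: 30.0
```

>>> send_rows([
  [-1,[0,0,0.001],0],
  [-1,[0,0,0.0005],0],
  [-1,[0,0,0],0],
  [-1,[0,0,0],0],
])

```text
time: 67.27
ee_pos: [525.5, 328.6, 53.5]
orientation: [0.751, 0.66, 0.0, 0.0]
contact_force: [-1.3, -0.2, 4.4]
grip_width: 13.8
grip_force: 30.0
```

Contact. Release, rise and move aside.

>>> send_rows([
  [-0.3,[0,0,0],0],
  [-0.3,[0,0,0],0],
  [-0.3,[0,0,0],0],
  [-0.3,[0,0,0],0],
  [-0.3,[0,0,-0.005],0],
  [-0.3,[0,0,-0.02],0],
  [-0.3,[0,0,-0.035],0],
  [-0.3,[0,0,-0.04],0],
  [-0.3,[0,0,-0.04],0],
  [-0.3,[0,0,-0.04],0],
  [-0.3,[0,0,-0.03],0],
])

```text
time: 68.18
ee_pos: [525.4, 328.6, 267.1]
orientation: [0.751, 0.66, 0.001, 0.0]
contact_force: [0.1, -0.8, 0.3]
grip_width: 33.2
grip_force: 0.0
```

>>> send_rows([
  [-0.3,[-0.04,-0.01,0],0],
  [-0.3,[-0.04,-0.01,0],0],
  [-0.3,[-0.04,-0.01,0],0],
  [-0.3,[-0.04,-0.01,0],0],
  [-0.3,[-0.04,-0.01,0],0],
  [-0.3,[-0.04,0,0],0],
  [-0.3,[-0.04,0,0],0],
  [-0.3,[-0.04,0,0],0],
  [-0.3,[-0.04,0,0],0],
  [-0.3,[-0.04,0,0],0],
  [-0.3,[-0.04,0,0],0],
  [-0.3,[-0.04,0,0],0],
])

```text
time: 69.18
ee_pos: [413.2, -142.8, 263.7]
orientation: [0.751, 0.66, 0.0, 0.0]
contact_force: [1.3, 0.3, -0.0]
grip_width: 33.5
grip_force: 0.0
```

```bash
python3 -c "
from h import *
s=observe();p=s['ee_pos'];print(s['time'],p)
for n,(x0,x1,y0,y1) in(('scene',(270,355,122,182)),('top',(120,216,186,262))):
  s=grab(n,'q'); print(n,x0)
  H=cv2.cvtColor(s,cv2.COLOR_BGR2HSV)[y0:y1,x0:x1]
  for i,r in enumerate(H): print(y0+i,''.join('#' if (q[0]<=13 and q[1]>165 and q[2]>45) else '~' if 100<q[0]<128 and q[1]>120 else '.' for q in r))
  print(blobs(hsv(s,(40,90,25),(85,255,255)),20))"
```

```text
69.1833 [ 413.17241488 -142.82580946  263.67610864]
scene 270
122 .......................................#######.......................................
123 ..................................############.......................................
124 .................................#############.......................................
125 .................................#############.......................................
126 .................................#############.......................................
127 .....................................#########.......................................
128 ...................................~...########......................................
129 .........................###......~~~~.########.~....................................
130 ........................#####....~~~~..########.~~~.................#................
131 .......................######...~~~~..#######...~~~~~~............##....##...........
132 ......................######..~~~~~~.#######...~~~~~~~~~.........####..##............
133 .....................#######.~~~~~~~.#######
[... 11432 characters left out ...]
.................~~~~~~~~~~~~~~~~~~~~~~............
256 .....................................................................~~~~~~~~~~~~~~.............
257 ...........................................................................~~~~~~~~.............
258 ................................................................................................
259 ................................................................................................
260 ................................................................................................
261 ................................................................................................
[([387, 200, 14, 10, 59], [392.6, 205.8])]
```

```bash
python3 -c "
from h import *
c,s=np.cos(MY),np.sin(MY)
def L(P):
  q=P[:,:2]-MAT; return np.c_[c*q[:,0]+s*q[:,1],-s*q[:,0]+c*q[:,1]].round(1).tolist()
print('top saddle end corners, fin end z45',L(plane('top',[(132,197.5),(131,204.5),(165.5,204.5)],45)))
print('scene saddle end z45',L(plane('scene',[(343,130.5),(338,129.5)],45)),'z4',L(plane('scene',[(342,140)],4)))
print('fin end scene z42',L(plane('scene',[(328,151)],42)))
print('mat left edge top',L(plane('top',[(137.5,200),(135,212),(131,230)],4)))
"
```

```text
top saddle end corners, fin end z45 [[58.2, 103.0], [38.8, 102.7], [50.6, 8.5]]
scene saddle end z45 [[54.7, 104.9], [38.8, 99.3]] z4 [[55.4, 106.7]]
fin end scene z42 [[68.9, -8.3]]
mat left edge top [[55.4, 103.6], [20.6, 105.3], [-31.3, 108.6]]
```

It is on the mat but only about 3 mm from the edge. I shift it 12 mm inward for margin.

>>> send_rows([
  [-0.1,[0.04,0.01,0],0],
  [-0.1,[0.04,0.01,0],0],
  [-0.1,[0.04,0.01,0],0],
  [-0.1,[0.04,0.01,0],0],
  [-0.1,[0.04,0.01,0],0],
  [-0.1,[0.04,0,0],0],
  [-0.1,[0.04,0,0],0],
  [-0.1,[0.04,0,0],0],
  [-0.1,[0.04,0,0],0],
  [-0.1,[0.04,0,0],0],
  [-0.1,[0.04,0,0],0],
  [-0.1,[0.04,0,0],0],
])

```text
time: 70.28
ee_pos: [524.5, 331.3, 263.4]
orientation: [0.751, 0.66, 0.0, 0.0]
contact_force: [0.4, -1.9, 0.3]
grip_width: 43.2
grip_force: 0.0
```

>>> send_rows([
  [-0.1,[0,0,0.03],0],
  [-0.1,[0,0,0.04],0],
  [-0.1,[0,0,0.04],0],
  [-0.1,[0,0,0.03],0],
  [-0.1,[0,0,0],0],
  [-0.1,[0,0,0],0],
  [-0.1,[0,0,0],0],
])

```text
time: 70.87
ee_pos: [526.0, 329.2, 125.1]
orientation: [0.751, 0.66, 0.001, 0.0]
contact_force: [-0.2, -0.5, -0.8]
grip_width: 42.9
grip_force: 0.0
```

```bash
python3 -c "
from h import *
p=observe()['ee_pos'];print(p,yawdeg(),d(p,[525.4,328.5,53.5]))"
```

```text
[525.97126535 329.19953148 125.07730862] -7.38460568581616 [-0.9 -0.6 71.6]
```

>>> send_rows([
  [-0.1,[0,0,0.03],0],
  [-0.1,[0,0,0.025],0],
  [-0.1,[0,0,0.012],0],
  [-0.1,[0,0,0.003],0],
  [-0.1,[0,0,0],0],
  [-1,[0,0,0],0],
  [-1,[0,0,0],0],
  [-1,[0,0,0],0],
  [-1,[0,0,0],0],
  [-1,[0,0,0],0],
  [-1,[0,0,0],0],
  [-1,[0,0,0],0],
])

```text
time: 71.87
ee_pos: [525.6, 328.6, 53.5]
orientation: [0.751, 0.66, 0.0, 0.0]
contact_force: [0.2, -0.0, 5.4]
grip_width: 14.0
grip_force: 30.0
```

>>> send_rows([
  [-1,[0,0,-0.003],0],
  [-1,[0,0,-0.003],0],
  [-1,[-0.004,0,0],0],
  [-1,[-0.004,0,0],0],
  [-1,[-0.004,0,0],0],
  [-1,[0,0,0],0],
  [-1,[0,0,0.003],0],
  [-1,[0,0,0.002],0],
  [-1,[0,0,0.001],0],
  [-1,[0,0,0],0],
  [-1,[0,0,0],0],
])

```text
time: 72.78
ee_pos: [523.9, 316.5, 53.5]
orientation: [0.751, 0.66, -0.0, 0.0]
contact_force: [-1.0, -3.3, 7.5]
grip_width: 14.0
grip_force: 30.0
```

>>> send_rows([
  [-0.3,[0,0,0],0],
  [-0.3,[0,0,0],0],
  [-0.3,[0,0,0],0],
  [-0.3,[0,0,0],0],
  [-0.3,[0,0,-0.005],0],
  [-0.3,[0,0,-0.02],0],
  [-0.3,[0,0,-0.035],0],
  [-0.3,[0,0,-0.04],0],
  [-0.3,[0,0,-0.04],0],
  [-0.3,[0,0,-0.04],0],
  [-0.3,[0,0,-0.03],0],
])

```text
time: 73.7
ee_pos: [523.9, 316.7, 267.0]
orientation: [0.751, 0.66, 0.001, 0.0]
contact_force: [0.1, -0.3, 0.5]
grip_width: 33.2
grip_force: 0.0
```

>>> send_rows([
  [-0.3,[-0.04,-0.01,0],0],
  [-0.3,[-0.04,-0.01,0],0],
  [-0.3,[-0.04,-0.01,0],0],
  [-0.3,[-0.04,-0.01,0],0],
  [-0.3,[-0.04,-0.01,0],0],
  [-0.3,[-0.04,0,0],0],
  [-0.3,[-0.04,0,0],0],
  [-0.3,[-0.04,0,0],0],
  [-0.3,[-0.04,0,0],0],
  [-0.3,[-0.04,0,0],0],
  [-0.3,[0,0,0],0],
  [-0.3,[0,0,0],0],
])

```text
time: 74.7
ee_pos: [422.4, -75.3, 263.4]
orientation: [0.753, 0.658, 0.0, 0.0]
contact_force: [-0.1, 0.6, -0.5]
grip_width: 33.7
grip_force: 0.0
```

```bash
python3 -c "
from h import *
print(observe()['time'],observe()['ee_pos'])
for n,(x0,x1,y0,y1) in(('scene',(270,355,122,170)),('top',(120,216,186,250))):
  s=grab(n,'r'); m=hsv(s,(0,166,46),(13,255,255))[y0:y1,x0:x1]
  print(n,[(b[0],[round(b[1][0]+x0,1),round(b[1][1]+y0,1)]) for b in blobs(m,20)])
  print(blobs(hsv(s,(40,90,25),(85,255,255)),20))
  q=cv2.imread(f'pics/{n}_q.png'); mq=hsv(q,(0,166,46),(13,255,255))[y0:y1,x0:x1]; print('before',[(b[0],[round(b[1][0]+x0,1),round(b[1][1]+y0,1)]) for b in blobs(mq,20)])
"
```

```text
74.7 [422.39817493 -75.32428852 263.41112133]
scene [([33, 0, 14, 15, 127], [310.3, 127.6]), ([14, 7, 15, 26, 193], [292.5, 141.0]), ([54, 9, 18, 24, 179], [330.7, 142.6]), ([36, 18, 14, 25, 194], [313.6, 151.8])]
[([201, 260, 17, 25, 275], [209.2, 271.9])]
before [([33, 0, 14, 15, 125], [310.3, 127.7]), ([14, 7, 15, 25, 195], [292.5, 140.9]), ([56, 8, 18, 23, 182], [332.8, 140.7]), ([36, 18, 14, 25, 193], [313.7, 151.7])]
top [([21, 13, 5, 7, 25], [143.0, 202.2]), ([27, 14, 23, 14, 110], [156.3, 205.0]), ([57, 19, 21, 15, 172], [186.8, 210.9]), ([11, 45, 24, 14, 179], [143.9, 236.0]), ([52, 49, 20, 15, 171], [182.1, 240.5])]
[([390, 200, 11, 10, 39], [394.0, 205.2])]
before [([16, 13, 30, 15, 154], [148.7, 203.7]), ([57, 19, 21, 15, 170], [186.8, 210.9]), ([11, 45, 24, 14, 172], [143.8, 236.1]), ([52, 49, 20, 15, 166], [181.9, 240.6])]
```

The clip has moved inward by about 12 mm and nothing else changed. The probe's green blob is back where it started. Handing in.

```bash
python3 -c "
from cell import *
print(sign_off())"
```

```text
the job is handed in; nothing more can be done
None
```

The job is handed in, verdict not shown: all four clips are on the mat (one was knocked over during the run, so I moved it back fully onto the mat, lying on its side), the seam was traced once about 1 mm above it with no sign of contact, and the probe is back in its stand.

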